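# Load salvaged heat sinks into the parts washer

## Robot

A 6-joint arm with a two-finger parallel gripper is mounted at the origin on the work surface. World frame = base frame: x ahead of the robot, y to its left, z up, the work surface at z = 0. Lengths are in m, angles in rad, forces in N, time in s.
With the tool pointing down it reaches from about 0.375 to 0.9 m from the base axis. Payload 3.1 kg.
Tool frame: the origin (TCP) lies on the centre line of the jaws, within the pads' length; the fingertips stand 22 mm ahead of it and the grasp point (between the pads) lies 3 mm ahead of it; y points along the fingers, x is the direction in which the jaws open and shut, and the axes are right-handed (so a half turn about y gives the same grasp; the last joint's range is limited). The gripper opens to 87 mm and grips with 3 to 60 N. Pads are 19 mm wide; open, the fingers measure 117 mm over their backs; the gripper's body (75 mm by 190 mm) begins 51 mm behind the grasp point.
Start: joints at [0.985, 0.527, 1.433, -0, 1.181, -0.178], TCP at [0.248, 0.574, 0.245] pointing down, gripper open.
Joint ranges: [-3.08, 3.08], [-0.75, 2.2], [0.22, 2.44], [-1.43, 4.57], [0, 2.65], [-2.85, 2.85]. Speed limits (rad/s): [2.79, 2.79, 3.14, 3.14, 3.14, 3.14].

## Interface

Orientations are given as a rotation vector (axis times angle).
In Python, from station import env, read_camera gives the robot as it stands.
- The arm moves only by the tool play_rows, never from a script. Its argument "deltas" is a list of rows, each an object of numbers: "dx", "dy", "dz": the shift along the tool's x, y, z in m; "wx", "wy", "wz": the turn, a rotation vector about the tool's x, y, z in rad; "fingers": the opening, from 0 (shut) to 1 (fully open). In form: [{"dx": .., "dy": .., "dz": .., "wx": .., "wy": .., "wz": .., "fingers": ..}, ...]. A call has 1 to 12 rows; each row is the pose to reach, as a shift and turn from the pose measured when the call began, along the tool's axes at that moment; what a row does not reach only later rows make up. A row lasts 1/12 s, in which the tool goes at most 41.7 mm and 7.16 degrees, less where a joint would pass 70% of its speed; a pose out of reach is approached as far as the arm can. A call with a gripper value outside its range is refused whole. The fingers move at their own pace and stop on an object; the grip force is fixed at half the most. Time passes only in rows, so rows that repeat a pose let the fingers close. It gives the time, the measured TCP pose, the force and the opening at its end, in the units of the state.
- env.state(): the state, without advancing time (a new reading comes with each control period).
- read_camera(name): name is "side" or "top"; returns a dict with "image" (384x512x3 uint8, blue, green, red), "depth" (384x512 float32, m along the optical axis (not along the pixel's ray), 0 where there is no reading), "fov_y" (degrees; the focal length in pixels is half the picture's height over the tangent of half this angle, whatever the lens; pixels are square), "cx", "cy" (the principal point, pixels), "distortion" ([k1, k2, p1, p2, k3] as OpenCV has them; the pictures are not rectified), "pose" (4x4, takes a point from camera to world coordinates). Camera axes: x right, y down, z forward; pixel columns grow to the right and rows downward; lengths in m; the calibration is good to about 2 mm. A picture is of the moment at which its call begins.
- env.sign_off(): hands the job in, once; it reports no verdict.
The state is a dict: "time_s": time; "joint_positions": joint angles; "joint_vel": joint speeds; "joint_efforts": joint torques, N m; "ee_pos": TCP position; "tool_rot": TCP orientation; "force": force on the tool from outside, world axes, zero at the start; "ft_torque": the same for the moment, N m; "opening": opening from 0.0 (shut) to 1.0 (fully open).
Only numpy, scipy, OpenCV 4.12 (cv2) and the standard library are available. Lean on these libraries where they do the work, as an engineer would, in place of code of your own. Each camera call takes 0.05 s, during which the arm holds its last target. There are 200 camera calls.

## Task

Turn the parts washer's dial back to its single dot, then gather all the loose finned heat sinks from the bench on the aluminium tray on its mat. Carry the tray to the washer and tip it so that they slide into the tank (do not put them in by hand), and put the empty tray back flat on its mat. Finally set the dial to the two-bar mark, leaving everything else on the bench where it is.

Things in the scene. Friction and masses are not known exactly. Their poses are not given: they have to be found in the camera images.
- dial (a joint): the washer's rotary dial, turned about a vertical axis; the value (rad) grows as it turns clockwise seen from above. It clicks into four sprung detents 0.6 rad apart: 0 = single dot, 0.6 = one bar, 1.2 = two bars, 1.8 = three bars (end stops just outside 0 and 1.8); when let go it snaps to the nearest mark. The marks are printed in black on a white ring around the dial, on the side towards the robot. About 0.07 N m is needed to pass from one detent to the next.
- dial_grip (a point): centre of the dial's grip bar: a black upright bar 60 mm long, 16 mm wide and 30 mm high on a disc of 64 mm, to be pinched across its 16 mm from above. The point is on the axis of turning, 13 mm below the bar's top and 25 mm above the washer's panel. Its x axis runs along the bar towards the pointer end (white line) and turns with the dial; z is up.
- tank_floor (a point): centre of the inner floor of the washer's open, empty steel tank, 12 mm above the bench; the washer is fixed to the bench. Inside the tank measures 158 mm along x, 238 mm along y; the walls are 6 mm thick and their rim is 65 mm above this point. A solid control panel of the rim's height, with the dial, adjoins the tank on its +y side from y = 125 to 235 mm, with the dial's axis at x = 0, y = 180 mm. x points roughly away from the robot.
- tray_floor (a point): centre of the aluminium tray's floor, on its upper face, 3 mm above its underside. The tray is 130 mm along x and 198 mm along y, mass 0.32 kg, its smooth floor is slippery (friction about 0.3, parts begin to slide at 14 to 20 degrees). Walls 24 mm high and 3 mm thick at both y sides and at the +x end; the -x end is the open mouth without a lip, from which things slide off. z is up out of the tray. At the start it lies on its mat with the mouth roughly towards the robot.
- tray_grip (a point): grip point of the tray's handle: a black upright plate across the tray's +x end, 16 mm thick along x, 100 mm wide along y, from the floor up to 64 mm above the tray's underside, to be pinched across its 16 mm from above. The point lies 16 mm below the plate's top, at x = 57 mm, z = 45 mm from tray_floor; axes as the tray's.
- mat: the tray's grey mat, fixed, 190 mm along x by 250 mm along y, 4 mm thick; origin at the centre of its underside on the bench.
- sink1_mid (a point): centre of a loose aluminium heat sink: a finned block 60 mm (x) by 38 mm (y) by 36 mm (z), about 70 g, fins along x standing up on a base plate; lies on the bench at the start. Two to four of these are present (the others read None).
- sink2_mid (a point): centre of a loose aluminium heat sink, the same as sink1's (may be absent).
- sink3_mid (a point): centre of a loose aluminium heat sink, the same as sink1's (may be absent).
- sink4_mid (a point): centre of a loose aluminium heat sink, the same as sink1's (may be absent).
- drive: bystander, to be left alone: hard disk drive, 146 x 101 x 26 mm; origin at its underside's centre.
- fan: bystander, to be left alone: square case fan, 92 x 92 x 25 mm; origin at its underside's centre.
- jar: bystander, to be left alone: screw jar, 70 mm wide, 85 mm high; origin at its underside's centre.
- driver: bystander, to be left alone: grey-handled screwdriver, 200 mm long; origin at its underside's centre.
Mind the look-alikes: they are no part of the job. What is shaped like the part that bears sink4_mid but brown or purple is not meant.

How it is judged:
On the way, in this order (a step that is already met when the one before it is completed fails the run):
1. the dial is on the single dot (value of joint dial between -0.15 and 0.15 rad), for 0.3 s.
2. all heat sinks lie on the tray, the tray flat on its mat (x of sink1_mid in the frame of tray_floor between -0.07 and 0.06 m and y of sink1_mid in the frame of tray_floor between -0.1 and 0.1 m and z of sink1_mid in the frame of tray_floor between 0.005 and 0.07 m and x of sink2_mid in the frame of tray_floor between -0.07 and 0.06 m and y of sink2_mid in the frame of tray_floor between -0.1 and 0.1 m and z of sink2_mid in the frame of tray_floor between 0.005 and 0.07 m and x of sink3_mid in the frame of tray_floor between -0.07 and 0.06 m and y of sink3_mid in the frame of tray_floor between -0.1 and 0.1 m and z of sink3_mid in the frame of tray_floor between 0.005 and 0.07 m and x of sink4_mid in the frame of tray_floor between -0.07 and 0.06 m and y of sink4_mid in the frame of tray_floor between -0.1 and 0.1 m and z of sink4_mid in the frame of tray_floor between 0.005 and 0.07 m and horizontal distance between tray_floor and mat below 0.05 m and angle between tray_floor's own z axis and vertical below 0.1 rad and height (world z) of tray_floor below 0.015 m), for 0.2 s.
3. all heat sinks are in the washer's tank (x of sink1_mid in the frame of tank_floor between -0.08 and 0.08 m and y of sink1_mid in the frame of tank_floor between -0.12 and 0.12 m and z of sink1_mid in the frame of tank_floor between 0 and 0.065 m and x of sink2_mid in the frame of tank_floor between -0.08 and 0.08 m and y of sink2_mid in the frame of tank_floor between -0.12 and 0.12 m and z of sink2_mid in the frame of tank_floor between 0 and 0.065 m and x of sink3_mid in the frame of tank_floor between -0.08 and 0.08 m and y of sink3_mid in the frame of tank_floor between -0.12 and 0.12 m and z of sink3_mid in the frame of tank_floor between 0 and 0.065 m and x of sink4_mid in the frame of tank_floor between -0.08 and 0.08 m and y of sink4_mid in the frame of tank_floor between -0.12 and 0.12 m and z of sink4_mid in the frame of tank_floor between 0 and 0.065 m), for 0.2 s.
4. the tray is back flat on its mat (horizontal distance between tray_floor and mat below 0.05 m and angle between tray_floor's own z axis and vertical below 0.1 rad and height (world z) of tray_floor below 0.015 m), for 0.2 s.
5. the dial is on the two-bar mark (value of joint dial between 1.05 and 1.35 rad), for 0.3 s.
At the end, for the whole second after the job is handed in: Every heat sink present lies inside the tank below its rim, the tray lies flat (within 0.1 rad) on its mat with its centre within 50 mm of the mat's centre, and the dial is within 0.15 rad of the two-bar mark (all of step 3 and all of step 4 and all of step 5); the robot touches nothing.
It fails at once if a heat sink touched by the fingers within the tank's outline (put in by hand) ((contact force between the fingers and sink1 above 0.5 N and x of sink1_mid in the frame of tank_floor between -0.08 and 0.08 m and y of sink1_mid in the frame of tank_floor between -0.12 and 0.12 m) or (contact force between the fingers and sink2 above 0.5 N and x of sink2_mid in the frame of tank_floor between -0.08 and 0.08 m and y of sink2_mid in the frame of tank_floor between -0.12 and 0.12 m) or (contact force between the fingers and sink3 above 0.5 N and x of sink3_mid in the frame of tank_floor between -0.08 and 0.08 m and y of sink3_mid in the frame of tank_floor between -0.12 and 0.12 m) or (contact force between the fingers and sink4 above 0.5 N and x of sink4_mid in the frame of tank_floor between -0.08 and 0.08 m and y of sink4_mid in the frame of tank_floor between -0.12 and 0.12 m)).
It fails at once if a bystander moved by more than 40 mm (distance of any of drive, fan, jar, driver from where it was at the start of the episode above 0.04 m).
Of sink1, sink2, sink3, sink4 only 2 to 4 are there at a start; the rules pass over those that are not, and their reading is None.
At some moment in a run one of sink1, sink2, sink3, sink4 may be knocked a few centimetres aside while the robot is not near it.
It also fails if it takes over 210 s, if anything falls off the work surface, if the arm or the gripper's body presses on something with over 40 N, if the wrist force passes 120 N, or if a joint passes its speed limit or range.

## Working session

There is one attempt and no reset: what is moved stays moved. The work goes in short steps, Python scripts to look and compute and a tool call to move; the robot and the scene stay as the last step left them, time stands still between calls to the robot, and variables do not carry over. Pictures are saved under pics/ and viewed, about 12 in all and at most 16, crops included, and the job is handed in when it is done.

Besides the shell and the picture viewer there is one more tool, called after "Call:" as name([rows], argument=value, ...), one row to a line, values as JSON. play_rows: Moves the arm, as the interface text tells. Its arguments: {"type":"object","properties":{"deltas":{"type":"array","items":{"type":"object","properties":{"dx":{"type":"number"},"dy":{"type":"number"},"dz":{"type":"number"},"wx":{"type":"number"},"wy":{"type":"number"},"wz":{"type":"number"},"fingers":{"type":"number"}}}}},"required":["deltas"]}

```bash
mkdir -p pics
cat > h.py <<'E'
import numpy as np, cv2
from station import env, read_camera
from scipy.spatial.transform import Rotation as R
def snap(name):
    c=read_camera(name); im=c['image']; h,w=im.shape[:2]
    f=h/2/np.tan(np.radians(c['fov_y'])/2)
    K=np.array([[f,0,c['cx']],[0,f,c['cy']],[0,0,1]])
    u,v=np.meshgrid(np.arange(w,dtype=float),np.arange(h,dtype=float))
    n=cv2.undistortPoints(np.stack([u,v],-1).reshape(-1,1,2),K,np.array(c['distortion'],float)).reshape(h,w,2)
    d=c['depth']
    P=np.dstack([n*d[...,None],d])@c['pose'][:3,:3].T+c['pose'][:3,3]
    P[d==0]=np.nan
    return im,P,c
def st():
    s=env.state(); r=s['tool_rot']
    print('t',round(s['time_s'],2),'p',np.round(s['ee_pos'],4),'rot',np.round(R.from_rotvec(r).as_matrix(),3).tolist(),'q',np.round(s['joint_positions'],2),'F',np.round(s['force'],1),'op',round(s['opening'],3))
    return s
E
python3 - <<'E'
from h import *
st()
for n in ('top','side'):
    im,P,c=snap(n); print(n,np.round(c['pose'],3).tolist(),c['fov_y'],c['distortion'])
    cv2.imwrite(f'pics/{n}0.png',cv2.resize(im,(800,600),interpolation=cv2.INTER_CUBIC)); np.savez(f'{n}0.npz',im=im,P=P)
E
```

```text
t 0.0 p [0.2474 0.5732 0.2436] rot [[0.397, -0.001, -0.918], [0.918, -0.002, 0.397], [-0.002, -1.0, 0.0]] q [ 0.98  0.53  1.43 -0.    1.18 -0.18] F [0.  0.8 0.3] op 0.999
top [[0.005, -0.999, 0.044, 0.503], [-1.0, -0.005, 0.002, -0.031], [-0.002, -0.044, -0.999, 1.049], [0.0, 0.0, 0.0, 1.0]] 54.83707424079918 [0.03868143 0.         0.         0.         0.        ]
side [[0.998, -0.039, 0.046, 0.529], [-0.06, -0.644, 0.763, -0.866], [-0.0, -0.764, -0.645, 0.818], [0.0, 0.0, 0.0, 1.0]] 45.362718292861956 [-0.14837779  0.          0.          0.          0.        ]
```

View pics/top0.png

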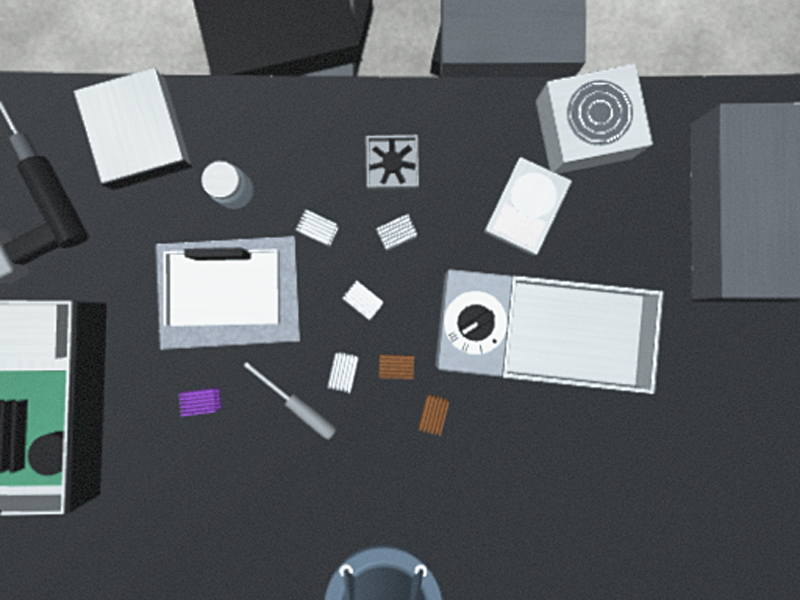

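View pics/side0.png

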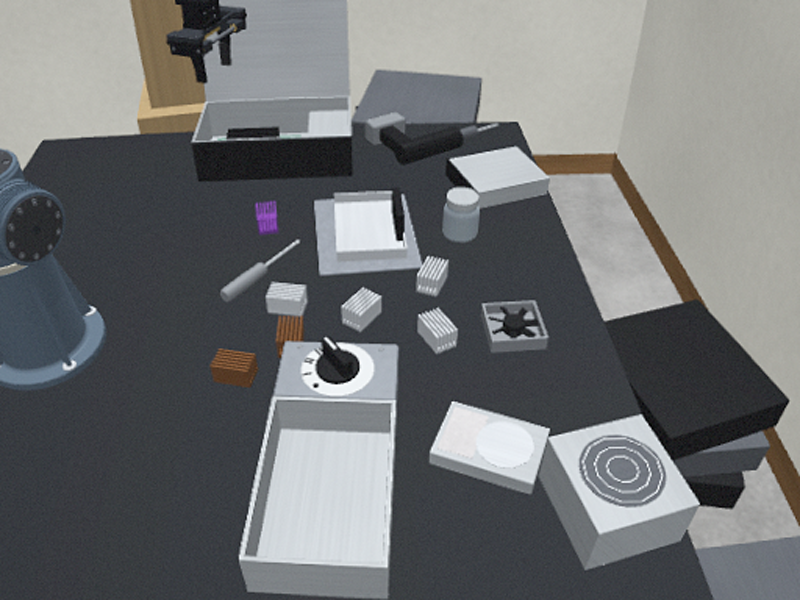

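Top view (800x600): four white finned sinks at (317,227), (397,232), (363,300) and (343,372). The brown ones at (397,367) and (434,415) and the purple one at (200,402) are decoys. The tray is at (222,288), the dial at (476,322) and the tank at (580,335).

```bash
cat > meas.py <<'E'
from h import *
def rects(im,P,lo=0.012,hi=0.06,amin=40):
    z=P[...,2]; m=((z>lo)&(z<hi)).astype(np.uint8)
    n,l,s,c=cv2.connectedComponentsWithStats(m)
    for i in range(1,n):
        if s[i,4]<amin: continue
        q=P[l==i]; zt=np.percentile(q[:,2],90)
        t=q[q[:,2]>zt-0.008] 
        if len(t)<8: continue
        (cx,cy),(a,b),th=cv2.minAreaRect((t[:,:2]*1000).astype(np.float32))
        if a<b: a,b,th=b,a,th+90
        print('px',np.round(c[i]*1.5625),'c',round(cx),round(cy),'size',round(a),round(b),'ang',round(th,1),'zt',round(zt,3),'bgr',im[l==i].mean(0).round(),'n',len(t))
E
python3 - <<'E'
from meas import *
d=np.load('top0.npz'); im,P=d['im'],d['P']
print('bench z',np.nanmedian(P[330:340,150:350,2]))
rects(im,P)
def w(u,v): 
    u,v=int(u/1.5625),int(v/1.5625); return np.round(np.nanmedian(P[v-1:v+2,u-1:u+2].reshape(-1,3),0),3)
for k,p in dict(dial=(476,322),t1=(168,250),t2=(280,250),t3=(166,325),t4=(279,325),mat=[(158,244),(295,237),(161,348),(299,341)],hl=(190,254),hr=(245,254),tk=[(513,280),(661,292),(506,377),(655,391)],wash=[(448,271),(440,370)],hc=(218,253)).items():
    for q in ([p] if type(p) is tuple else p): print(k,q,w(*q))
a=cv2.resize(im[165:255,270:350],(640,720//1),interpolation=cv2.INTER_CUBIC)[:600]
b=cv2.resize(im[130:255,170:300],(624,600),interpolation=cv2.INTER_CUBIC)
c=cv2.resize(im[165:255,275:340],(433,600),interpolation=cv2.INTER_CUBIC)
o=np.hstack([b,c]); cv2.imwrite('pics/crop0.png',cv2.resize(o,(800,int(600*800/o.shape[1]))))
E
```

```text
bench z -0.0007350597989222996
px [131. 128.] c 839 448 size 177 149 ang 17.4 zt 0.043 bgr [211. 210. 205.] n 3472
px [535. 193.] c 743 -290 size 255 204 ang 147.4 zt 0.037 bgr [215. 212. 208.] n 494
px [ 38. 211.] c 690 591 size 246 126 ang 174.2 zt 0.05 bgr [62. 59. 57.] n 1076
px [703. 213.] c 669 -565 size 353 138 ang 25.2 zt 0.056 bgr [75. 71. 67.] n 293
px [393. 161.] c 787 -13 size 93 90 ang 0.7 zt 0.026 bgr [100.  97.  92.] n 473
px [238. 193.] c 728 265 size 68 41 ang 143.2 zt 0.058 bgr [115. 108.  98.] n 84
px [317. 227.] c 666 120 size 60 38 ang 64.8 zt 0.037 bgr [232. 229. 223.] n 175
px [397. 231.] c 659 -21 size 60 38 ang 114.8 zt 0.037 bgr [211. 206. 198.] n 199
px [254. 269.] c 608 287 size 97 15 ang 100.5 zt 0.045 bgr [145. 142. 138.] n 43
px [167. 285.] c 560 385 size 130 31 ang 167.6 zt 0.028 bgr [178. 175. 172.] n 108
px [441. 318.] c 512 -101 size 151 1 ang 173.9 zt 0.056 bgr [120. 114. 107.] n 20
px [597. 337.] c 480 -337 size 236 161 ang 84.3 zt 0.05 bgr [192. 188. 181.] n 265
px [361. 301.] c 535 40 size 60 31 ang 51.8 zt 0.037 bgr [243. 241. 237.] n 135
px [ 
[... 1227 characters left out ...]
0 size 129 40 ang 90.5 zt 0.05 bgr [124. 109.  93.] n 196
dial (476, 322) [ 0.499 -0.15   0.115]
t1 (168, 250) [0.625 0.39  0.004]
t2 (280, 250) [0.627 0.191 0.004]
t3 (166, 325) [0.49  0.39  0.005]
t4 (279, 325) [0.491 0.191 0.005]
mat (158, 244) [0.637 0.409 0.002]
mat (295, 237) [0.653 0.165 0.001]
mat (161, 348) [0.451 0.401 0.001]
mat (299, 341) [0.463 0.155 0.001]
hl (190, 254) [0.613 0.329 0.069]
hr (245, 254) [0.614 0.24  0.06 ]
tk (513, 280) [ 0.57  -0.218  0.076]
tk (661, 292) [ 0.554 -0.495  0.001]
tk (506, 377) [ 0.4   -0.215  0.001]
tk (655, 391) [ 0.378 -0.484  0.001]
wash (448, 271) [ 0.587 -0.11   0.056]
wash (440, 370) [ 0.413 -0.097  0.004]
hc (218, 253) [0.616 0.283 0.067]
```

View pics/crop0.png

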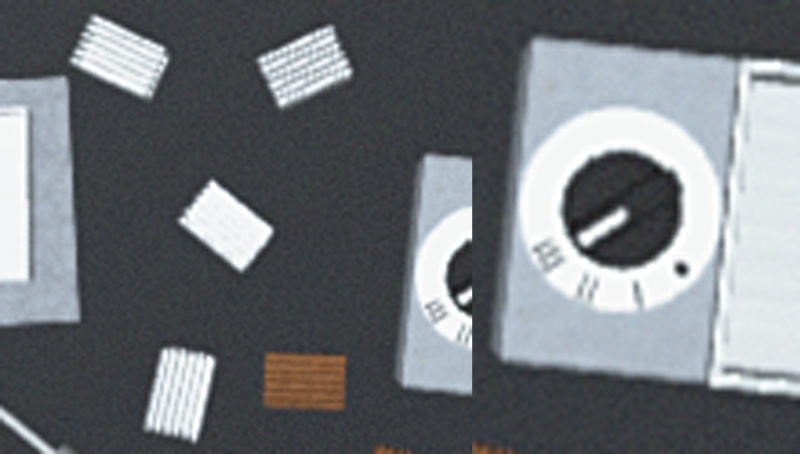

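The crop confirms four silver sinks, and the dial pointer at three bars (pointer tip near (582,245) of the crop, dot at (682,268)). Next I measure the washer, dial and tray more precisely.

```bash
cat > meas2.py <<'E'
from h import *
def rect(P,xr,yr,zr):
    q=P.reshape(-1,3); m=(q[:,0]>xr[0])&(q[:,0]<xr[1])&(q[:,1]>yr[0])&(q[:,1]<yr[1])&(q[:,2]>zr[0])&(q[:,2]<zr[1])
    t=q[m]
    if len(t)<5: return print('few',len(t))
    (cx,cy),(a,b),th=cv2.minAreaRect((t[:,:2]*1000).astype(np.float32))
    if a<b: a,b,th=b,a,th+90
    print('c',round(cx,1),round(cy,1),'size',round(a),round(b),'ang',round(th,1),'z',np.round(np.median(t[:,2]),4),'n',len(t)); return t
E
python3 - <<'E'
from meas2 import *
for n in('top','side'):
    P=np.load(n+'0.npz')['P']; print(n)
    print('washer'); rect(P,(.36,.62),(-.52,-.07),(.070,.083))
    print('washer all'); rect(P,(.36,.62),(-.52,-.07),(.03,.083))
    print('bar'); rect(P,(.44,.56),(-.22,-.09),(.106,.13))
    print('tray'); rect(P,(.46,.65),(.16,.41),(.015,.08))
    print('handle'); rect(P,(.46,.65),(.16,.41),(.055,.08))
    print('mat'); rect(P,(.42,.68),(.13,.43),(.0015,.08))
E
```

```text
top
washer
c 485.3 -279.2 size 361 172 ang 84.1 z 0.0765 n 3060
washer all
c 457.8 -271.3 size 372 229 ang 84.3 z 0.0759 n 3728
bar
c 499.1 -154.5 size 60 16 ang 122.7 z 0.114 n 152
tray
c 559.5 288.3 size 200 129 ang 91.0 z 0.032 n 592
handle
c 616.0 288.7 size 99 17 ang 91.0 z 0.0668 n 245
mat
c 549.9 280.0 size 300 260 ang 89.9 z 0.0054 n 6092
side
washer
c 484.4 -278.0 size 363 171 ang 84.1 z 0.0779 n 3651
washer all
c 455.9 -270.3 size 373 229 ang 84.1 z 0.0761 n 6050
bar
c 497.8 -154.8 size 60 17 ang 122.6 z 0.1156 n 196
tray
c 557.7 288.7 size 206 130 ang 91.4 z 0.0269 n 575
handle
c 614.8 285.5 size 95 16 ang 91.5 z 0.0684 n 120
mat
c 550.1 279.9 size 300 260 ang 90.0 z 0.0071 n 3910
```

```bash
cat > plan.py <<'E'
import sys
from h import *
def Rh(h,t=0):
    # heading h of tool x (deg); t = tip (deg) raising tool +x
    h=np.radians(h); c,s=np.cos(h),np.sin(h)
    M=np.array([[c,0,-s],[s,0,c],[0,-1,0]])
    return R.from_rotvec(np.radians(t)*np.array([s,-c,0])).as_matrix()@M
# args: waypoints "x,y,z,h[,t]" in mm/deg chained from the measured pose
s=st(); p=np.array(s['ee_pos']); M=R.from_rotvec(s['tool_rot']).as_matrix()
for a in sys.argv[1:]:
    v=[float(k) for k in a.split(',')]; q=np.array(v[:3])/1000; N=Rh(*v[3:])
    d=M.T@(q-p); w=R.from_matrix(M.T@N).as_rotvec()
    print(a,'->d',np.round(d,4),'w',np.round(w,3),'rows',int(np.ceil(max(np.linalg.norm(d)/.0417,np.degrees(np.linalg.norm(w))/7.16))))
    p,M=q,N
E
python3 plan.py 498,-154.5,180,32.7 498,-154.5,111,32.7
```

```text
t 0.1 p [0.2475 0.5732 0.2436] rot [[0.397, -0.001, -0.918], [0.918, -0.002, 0.397], [-0.002, -1.0, 0.0]] q [ 0.98  0.53  1.43 -0.    1.18 -0.18] F [ 0.3  0.4 -0.1] op 1.001
498,-154.5,180,32.7 ->d [-0.5686  0.0646 -0.5186] w [ 0.     0.592 -0.002] rows 19
498,-154.5,111,32.7 ->d [0.    0.069 0.   ] w [0. 0. 0.] rows 2
```

Call:
play_rows([
  {"dx": -0.2843, "dy": 0, "dz": -0.2593, "wy": 0.3, "fingers": 1},
  {"dx": -0.2843, "dy": 0, "dz": -0.2593, "wy": 0.3, "fingers": 1},
  {"dx": -0.2843, "dy": 0, "dz": -0.2593, "wy": 0.3, "fingers": 1},
  {"dx": -0.2843, "dy": 0, "dz": -0.2593, "wy": 0.3, "fingers": 1},
  {"dx": -0.2843, "dy": 0, "dz": -0.2593, "wy": 0.3, "fingers": 1},
  {"dx": -0.2843, "dy": 0, "dz": -0.2593, "wy": 0.3, "fingers": 1},
  {"dx": -0.2843, "dy": 0, "dz": -0.2593, "wy": 0.3, "fingers": 1},
  {"dx": -0.2843, "dy": 0, "dz": -0.2593, "wy": 0.3, "fingers": 1},
  {"dx": -0.2843, "dy": 0, "dz": -0.2593, "wy": 0.3, "fingers": 1},
  {"dx": -0.5686, "dy": 0.0646, "dz": -0.5186, "wy": 0.592, "fingers": 1},
  {"dx": -0.5686, "dy": 0.0646, "dz": -0.5186, "wy": 0.592, "fingers": 1},
  {"dx": -0.5686, "dy": 0.0646, "dz": -0.5186, "wy": 0.592, "fingers": 1},
])

```text
validation failed for argument at $.de...
```

```bash
python3 plan.py 498,-154.5,180,32.7 498,-154.5,111,32.7
```

```text
t 0.1 p [0.2475 0.5732 0.2436] rot [[0.397, -0.001, -0.918], [0.918, -0.002, 0.397], [-0.002, -1.0, 0.0]] q [ 0.98  0.53  1.43 -0.    1.18 -0.18] F [ 0.3  0.4 -0.1] op 1.001
498,-154.5,180,32.7 ->d [-0.5686  0.0646 -0.5186] w [ 0.     0.592 -0.002] rows 19
498,-154.5,111,32.7 ->d [0.    0.069 0.   ] w [0. 0. 0.] rows 2
```

Call:
play_rows([
  {"dx": -0.04, "dy": 0.0, "dz": -0.03, "wx": 0.0, "wy": 0.05, "wz": 0.0, "fingers": 1.0},
])

```text
time_s: 0.18
ee_pos: [0.2571, 0.5384, 0.2436]
tool_rot: [-1.387, -0.87, 0.865]
force: [1.9, -0.1, -0.8]
opening: 1.002
```

Call:
play_rows([
  {"dx": -0.53, "dy": 0.064, "dz": -0.49, "wx": 0.0, "wy": 0.542, "wz": 0.0, "fingers": 1.0},
  {"dx": -0.53, "dy": 0.064, "dz": -0.49, "wx": 0.0, "wy": 0.542, "wz": 0.0, "fingers": 1.0},
  {"dx": -0.53, "dy": 0.064, "dz": -0.49, "wx": 0.0, "wy": 0.542, "wz": 0.0, "fingers": 1.0},
  {"dx": -0.53, "dy": 0.064, "dz": -0.49, "wx": 0.0, "wy": 0.542, "wz": 0.0, "fingers": 1.0},
  {"dx": -0.53, "dy": 0.064, "dz": -0.49, "wx": 0.0, "wy": 0.542, "wz": 0.0, "fingers": 1.0},
  {"dx": -0.53, "dy": 0.064, "dz": -0.49, "wx": 0.0, "wy": 0.542, "wz": 0.0, "fingers": 1.0},
  {"dx": -0.53, "dy": 0.064, "dz": -0.49, "wx": 0.0, "wy": 0.542, "wz": 0.0, "fingers": 1.0},
  {"dx": -0.53, "dy": 0.064, "dz": -0.49, "wx": 0.0, "wy": 0.542, "wz": 0.0, "fingers": 1.0},
  {"dx": -0.53, "dy": 0.064, "dz": -0.49, "wx": 0.0, "wy": 0.542, "wz": 0.0, "fingers": 1.0},
  {"dx": -0.53, "dy": 0.064, "dz": -0.49, "wx": 0.0, "wy": 0.542, "wz": 0.0, "fingers": 1.0},
  {"dx": -0.53, "dy": 0.064, "dz": -0.49, "wx": 0.0, "wy": 0.542, "wz": 0.0, "fingers": 1.0},
  {"dx": -0.53, "dy": 0.064, "dz": -0.49, "wx": 0.0, "wy": 0.542, "wz": 0.0, "fingers": 1.0},
])

```text
time_s: 1.18
ee_pos: [0.4012, 0.0547, 0.1966]
tool_rot: [-1.519, -0.451, 0.448]
force: [0.9, 1.3, -0.1]
opening: 1.006
```

```bash
python3 plan.py 498,-154.5,180,32.7 498,-154.5,111,32.7
```

```text
t 1.18 p [0.4012 0.0547 0.1966] rot [[0.84, 0.001, -0.543], [0.543, 0.005, 0.84], [0.003, -1.0, 0.004]] q [-0.15  0.32  2.01  0.01  0.81 -0.73] F [ 0.9  1.3 -0.1] op 1.006
498,-154.5,180,32.7 ->d [-0.0323  0.0156 -0.2283] w [-0.004  0.003  0.003] rows 6
498,-154.5,111,32.7 ->d [0.    0.069 0.   ] w [0. 0. 0.] rows 2
```

Call:
play_rows([
  {"dx": -0.0323, "dy": 0.0156, "dz": -0.2283, "wx": -0.004, "wy": 0.003, "wz": 0.003, "fingers": 0.6},
  {"dx": -0.0323, "dy": 0.0156, "dz": -0.2283, "wx": -0.004, "wy": 0.003, "wz": 0.003, "fingers": 0.6},
  {"dx": -0.0323, "dy": 0.0156, "dz": -0.2283, "wx": -0.004, "wy": 0.003, "wz": 0.003, "fingers": 0.6},
  {"dx": -0.0323, "dy": 0.0156, "dz": -0.2283, "wx": -0.004, "wy": 0.003, "wz": 0.003, "fingers": 0.6},
  {"dx": -0.0323, "dy": 0.0156, "dz": -0.2283, "wx": -0.004, "wy": 0.003, "wz": 0.003, "fingers": 0.6},
  {"dx": -0.0323, "dy": 0.0156, "dz": -0.2283, "wx": -0.004, "wy": 0.003, "wz": 0.003, "fingers": 0.6},
  {"dx": -0.0323, "dy": 0.0156, "dz": -0.2283, "wx": -0.004, "wy": 0.003, "wz": 0.003, "fingers": 0.6},
  {"dx": -0.0323, "dy": 0.0156, "dz": -0.2283, "wx": -0.004, "wy": 0.003, "wz": 0.003, "fingers": 0.6},
  {"dx": -0.0323, "dy": 0.05, "dz": -0.2283, "wx": -0.004, "wy": 0.003, "wz": 0.003, "fingers": 0.6},
  {"dx": -0.0323, "dy": 0.0846, "dz": -0.2283, "wx": -0.004, "wy": 0.003, "wz": 0.003, "fingers": 0.6},
  {"dx": -0.0323, "dy": 0.0846, "dz": -0.2283, "wx": -0.004, "wy": 0.003, "wz": 0.003, "fingers": 0.6},
  {"dx": -0.0323, "dy": 0.0846, "dz": -0.2283, "wx": -0.004, "wy": 0.003, "wz": 0.003, "fingers": 0.6},
])

```text
time_s: 2.18
ee_pos: [0.4972, -0.1524, 0.1104]
tool_rot: [-1.521, -0.447, 0.449]
force: [-0.5, -0.4, -0.0]
opening: 0.598
```

Call:
play_rows([
  {"dx": 0.0, "dy": 0.0, "dz": 0.0, "wx": 0.0, "wy": 0.0, "wz": 0.0, "fingers": 0.6},
  {"dx": 0.0, "dy": 0.0, "dz": 0.0, "wx": 0.0, "wy": 0.0, "wz": 0.0, "fingers": 0.6},
])

```text
time_s: 2.35
ee_pos: [0.4961, -0.1508, 0.1104]
tool_rot: [-1.52, -0.447, 0.451]
force: [-0.6, -0.0, -0.8]
opening: 0.599
```

```bash
python3 plan.py 498,-154.5,111,32.7
```

```text
t 2.35 p [ 0.4961 -0.1508  0.1104] rot [[0.84, -0.004, -0.543], [0.543, 0.003, 0.84], [-0.002, -1.0, 0.005]] q [-0.51  0.6   1.81  0.    0.74 -1.09] F [-0.6 -0.  -0.8] op 0.599
498,-154.5,111,32.7 ->d [-0.0004 -0.0007 -0.0041] w [-0.005  0.003 -0.002] rows 1
```

Call:
play_rows([
  {"dx": 0.0, "dy": -0.001, "dz": -0.004, "wx": 0.0, "wy": 0.0, "wz": 0.0, "fingers": 0.6},
  {"dx": 0.0, "dy": -0.001, "dz": -0.004, "wx": 0.0, "wy": 0.0, "wz": 0.0, "fingers": 0.0},
  {"dx": 0.0, "dy": -0.001, "dz": -0.004, "wx": 0.0, "wy": 0.0, "wz": 0.0, "fingers": 0.0},
  {"dx": 0.0, "dy": -0.001, "dz": -0.004, "wx": 0.0, "wy": 0.0, "wz": 0.0, "fingers": 0.0},
  {"dx": 0.0, "dy": -0.001, "dz": -0.004, "wx": 0.0, "wy": 0.0, "wz": 0.0, "fingers": 0.0},
  {"dx": 0.0, "dy": -0.001, "dz": -0.004, "wx": 0.0, "wy": 0.0, "wz": 0.0, "fingers": 0.0},
  {"dx": 0.0, "dy": -0.001, "dz": -0.004, "wx": 0.0, "wy": 0.0, "wz": 0.0, "fingers": 0.0},
])

```text
time_s: 2.93
ee_pos: [0.4982, -0.1542, 0.1113]
tool_rot: [-1.519, -0.447, 0.451]
force: [-0.2, 0.4, 0.4]
opening: 0.23
```

Call:
play_rows([
  {"dx": 0.0, "dy": 0.0, "dz": 0.0, "wx": 0.0, "wy": -0.1, "wz": 0.0, "fingers": 0.0},
  {"dx": 0.0, "dy": 0.0, "dz": 0.0, "wx": 0.0, "wy": -0.2, "wz": 0.0, "fingers": 0.0},
  {"dx": 0.0, "dy": 0.0, "dz": 0.0, "wx": 0.0, "wy": -0.3, "wz": 0.0, "fingers": 0.0},
  {"dx": 0.0, "dy": 0.0, "dz": 0.0, "wx": 0.0, "wy": -0.4, "wz": 0.0, "fingers": 0.0},
  {"dx": 0.0, "dy": 0.0, "dz": 0.0, "wx": 0.0, "wy": -0.5, "wz": 0.0, "fingers": 0.0},
  {"dx": 0.0, "dy": 0.0, "dz": 0.0, "wx": 0.0, "wy": -0.6, "wz": 0.0, "fingers": 0.0},
  {"dx": 0.0, "dy": 0.0, "dz": 0.0, "wx": 0.0, "wy": -0.7, "wz": 0.0, "fingers": 0.0},
  {"dx": 0.0, "dy": 0.0, "dz": 0.0, "wx": 0.0, "wy": -0.8, "wz": 0.0, "fingers": 0.0},
  {"dx": 0.0, "dy": 0.0, "dz": 0.0, "wx": 0.0, "wy": -0.9, "wz": 0.0, "fingers": 0.0},
  {"dx": 0.0, "dy": 0.0, "dz": 0.0, "wx": 0.0, "wy": -1.0, "wz": 0.0, "fingers": 0.0},
  {"dx": 0.0, "dy": 0.0, "dz": 0.0, "wx": 0.0, "wy": -1.0, "wz": 0.0, "fingers": 0.0},
])

```text
time_s: 3.85
ee_pos: [0.4984, -0.1536, 0.1114]
tool_rot: [-1.202, -1.211, 1.211]
force: [1.3, 2.4, 1.1]
opening: 0.178
```

```bash
python3 plan.py 498,-154.5,111,127.7
```

```text
t 3.85 p [ 0.4984 -0.1536  0.1114] rot [[-0.004, -0.004, -1.0], [1.0, 0.004, -0.004], [0.004, -1.0, 0.004]] q [-0.51  0.6   1.8   0.    0.75 -2.09] F [1.3 2.4 1.1] op 0.178
498,-154.5,111,127.7 ->d [-0.0009  0.0004  0.0004] w [-0.002 -0.654  0.005] rows 6
```

Call:
play_rows([
  {"dx": -0.001, "dy": 0.0, "dz": 0.0, "wx": 0.0, "wy": -0.1, "wz": 0.0, "fingers": 0.0},
  {"dx": -0.001, "dy": 0.0, "dz": 0.0, "wx": 0.0, "wy": -0.2, "wz": 0.0, "fingers": 0.0},
  {"dx": -0.001, "dy": 0.0, "dz": 0.0, "wx": 0.0, "wy": -0.3, "wz": 0.0, "fingers": 0.0},
  {"dx": -0.001, "dy": 0.0, "dz": 0.0, "wx": 0.0, "wy": -0.4, "wz": 0.0, "fingers": 0.0},
  {"dx": -0.001, "dy": 0.0, "dz": 0.0, "wx": 0.0, "wy": -0.5, "wz": 0.0, "fingers": 0.0},
  {"dx": -0.001, "dy": 0.0, "dz": 0.0, "wx": 0.0, "wy": -0.6, "wz": 0.0, "fingers": 0.0},
  {"dx": -0.001, "dy": 0.0, "dz": 0.0, "wx": 0.0, "wy": -0.68, "wz": 0.0, "fingers": 0.0},
  {"dx": -0.001, "dy": 0.0, "dz": 0.0, "wx": 0.0, "wy": -0.68, "wz": 0.0, "fingers": 0.0},
  {"dx": -0.001, "dy": 0.0, "dz": 0.0, "wx": 0.0, "wy": -0.68, "wz": 0.0, "fingers": 0.0},
  {"dx": -0.001, "dy": 0.0, "dz": 0.0, "wx": 0.0, "wy": -0.68, "wz": 0.0, "fingers": 0.6},
  {"dx": -0.001, "dy": 0.0, "dz": 0.0, "wx": 0.0, "wy": -0.68, "wz": 0.0, "fingers": 0.6},
  {"dx": -0.001, "dy": 0.0, "dz": 0.0, "wx": 0.0, "wy": -0.68, "wz": 0.0, "fingers": 0.6},
])

```text
time_s: 4.85
ee_pos: [0.4984, -0.155, 0.1113]
tool_rot: [-0.799, -1.692, 1.689]
force: [-0.1, 0.0, -0.3]
opening: 0.326
```

Call:
play_rows([
  {"dx": 0.0, "dy": -0.04, "dz": 0.0, "wx": 0.0, "wy": 0.0, "wz": 0.0, "fingers": 0.9},
  {"dx": 0.0, "dy": -0.08, "dz": 0.0, "wx": 0.0, "wy": 0.0, "wz": 0.0, "fingers": 0.9},
  {"dx": 0.0, "dy": -0.12, "dz": 0.0, "wx": 0.0, "wy": 0.12, "wz": 0.0, "fingers": 0.9},
  {"dx": 0.0, "dy": -0.12, "dz": 0.0, "wx": 0.0, "wy": 0.24, "wz": 0.0, "fingers": 0.9},
  {"dx": 0.0, "dy": -0.12, "dz": 0.0, "wx": 0.0, "wy": 0.36, "wz": 0.0, "fingers": 0.9},
  {"dx": 0.0, "dy": -0.12, "dz": 0.0, "wx": 0.0, "wy": 0.36, "wz": 0.0, "fingers": 0.9},
])

```text
time_s: 5.35
ee_pos: [0.499, -0.1559, 0.2324]
tool_rot: [-1.038, -1.441, 1.44]
force: [-0.2, -1.0, -1.2]
opening: 0.781
```

```bash
python3 - <<'E'
from meas2 import *
for n in ('side','top'):
    im,P,c=snap(n); rect(P,(.44,.56),(-.22,-.09),(.106,.13))
    if n=='side':
        cv2.imwrite('pics/dial1.png',cv2.resize(im[200:280,160:270],(800,580),interpolation=cv2.INTER_CUBIC))
    else:
        from meas import rects; rects(im,P)
E
python3 plan.py 660,-21,150,114.8 660,-21,150,-65
```

```text
c 497.9 -154.2 size 62 19 ang 46.3 z 0.1152 n 205
few 0
px [131. 128.] c 840 448 size 177 148 ang 16.9 zt 0.043 bgr [212. 211. 206.] n 3452
px [535. 193.] c 745 -291 size 252 204 ang 147.3 zt 0.037 bgr [215. 213. 209.] n 454
px [ 38. 211.] c 688 589 size 242 128 ang 174.4 zt 0.05 bgr [62. 59. 57.] n 1105
px [703. 213.] c 700 -550 size 319 6 ang 179.9 zt 0.056 bgr [75. 71. 67.] n 298
px [393. 161.] c 786 -13 size 94 90 ang 0.5 zt 0.026 bgr [101.  97.  92.] n 474
px [238. 193.] c 728 265 size 67 40 ang 142.1 zt 0.058 bgr [116. 109.  99.] n 84
px [317. 226.] c 666 120 size 60 38 ang 64.9 zt 0.037 bgr [232. 229. 223.] n 178
px [397. 231.] c 659 -21 size 60 39 ang 115.6 zt 0.037 bgr [212. 206. 199.] n 196
px [255. 269.] c 608 287 size 98 15 ang 100.4 zt 0.046 bgr [145. 142. 137.] n 47
px [167. 284.] c 560 385 size 130 32 ang 168.0 zt 0.028 bgr [180. 177. 173.] n 109
px [361. 301.] c 535 40 size 60 31 ang 51.9 zt 0.037 bgr [243. 241. 238.] n 133
px [633. 331.] c 475 -384 size 160 140 ang 174.2 zt 0.054 bgr [168. 165. 157.] n 170
px [ 93. 400.] c 362 499 size 336 6 ang 179.6 zt 0.056 bgr [2
[... 513 characters left out ...]
] c 357 324 size 61 37 ang 97.1 zt 0.037 bgr [177.  75. 130.] n 193
px [ 12. 434.] c 301 637 size 121 31 ang 0.9 zt 0.04 bgr [37. 37. 34.] n 361
px [ 47. 453.] c 272 574 size 68 60 ang 175.1 zt 0.042 bgr [57. 55. 52.] n 500
px [ 29. 500.] c 195 587 size 98 3 ang 89.7 zt 0.055 bgr [112. 109. 104.] n 56
px [348. 578.] c 56 55 size 43 22 ang 130.9 zt 0.047 bgr [135. 120. 103.] n 53
t 5.45 p [ 0.4985 -0.1555  0.2312] rot [[-0.32, -0.004, -0.948], [0.948, 0.004, -0.32], [0.005, -1.0, 0.003]] q [-0.52  0.41  1.7   0.    1.04 -2.41] F [-0.1  0.1  0.1] op 0.852
660,-21,150,114.8 ->d [ 0.0755  0.081  -0.1962] w [-0.003 -0.108  0.005] rows 6
660,-21,150,-65 ->d [0. 0. 0.] w [0.    3.138 0.   ] rows 26
```

View pics/dial1.png

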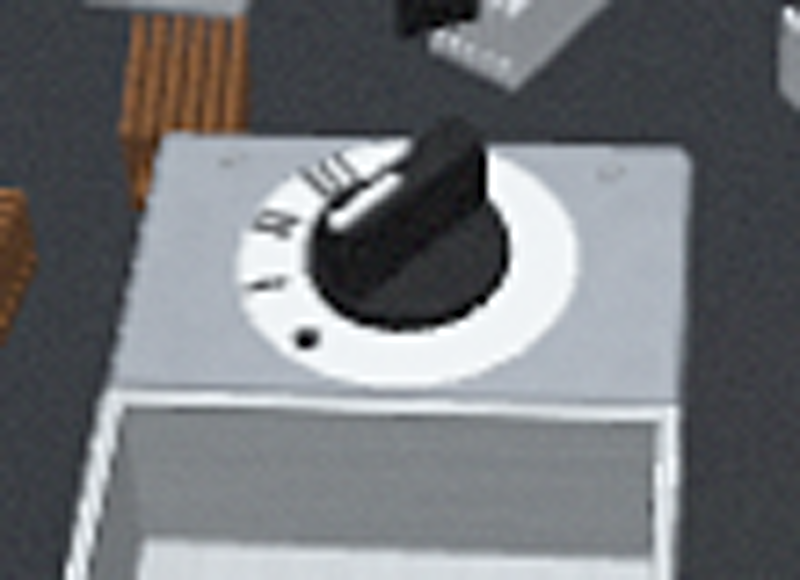

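Dial is on the single dot: bar axis at 46°, and the white line lies on the −x −y half, towards the dot. Next is the sink at top pixel (397,232).

Call:
play_rows([
  {"dx": 0.0755, "dy": 0.06, "dz": -0.196, "wx": 0.0, "wy": -0.11, "wz": 0.0, "fingers": 0.9},
  {"dx": 0.0755, "dy": 0.06, "dz": -0.196, "wx": 0.0, "wy": -0.11, "wz": 0.0, "fingers": 0.9},
  {"dx": 0.0755, "dy": 0.06, "dz": -0.196, "wx": 0.0, "wy": -0.11, "wz": 0.0, "fingers": 0.9},
  {"dx": 0.0755, "dy": 0.06, "dz": -0.196, "wx": 0.0, "wy": -0.11, "wz": 0.0, "fingers": 0.9},
  {"dx": 0.0755, "dy": 0.06, "dz": -0.196, "wx": 0.0, "wy": -0.11, "wz": 0.0, "fingers": 0.9},
  {"dx": 0.0755, "dy": 0.06, "dz": -0.196, "wx": 0.0, "wy": -0.11, "wz": 0.0, "fingers": 0.9},
  {"dx": 0.0755, "dy": 0.1, "dz": -0.196, "wx": 0.0, "wy": -0.11, "wz": 0.0, "fingers": 0.9},
  {"dx": 0.0755, "dy": 0.13, "dz": -0.196, "wx": 0.0, "wy": -0.11, "wz": 0.0, "fingers": 0.9},
  {"dx": 0.0755, "dy": 0.15, "dz": -0.196, "wx": 0.0, "wy": -0.11, "wz": 0.0, "fingers": 0.9},
  {"dx": 0.0755, "dy": 0.15, "dz": -0.196, "wx": 0.0, "wy": -0.11, "wz": 0.0, "fingers": 0.9},
  {"dx": 0.0755, "dy": 0.15, "dz": -0.196, "wx": 0.0, "wy": -0.11, "wz": 0.0, "fingers": 0.9},
])

```text
time_s: 6.37
ee_pos: [0.6581, -0.021, 0.0793]
tool_rot: [-0.96, -1.52, 1.521]
force: [0.8, -0.7, 1.0]
opening: 0.898
```

```bash
python3 plan.py 659,-21,28,115 659,-21,120,115 545,356.8,120,1.2 545,356.8,37,1.2
```

```text
t 6.37 p [ 0.6581 -0.021   0.0793] rot [[-0.423, -0.008, -0.906], [0.906, 0.004, -0.423], [0.007, -1.0, 0.006]] q [-0.2   0.78  1.45  0.    0.92 -2.21] F [ 0.8 -0.7  1. ] op 0.898
659,-21,28,115 ->d [-0.0008  0.0512 -0.0011] w [-0.006 -0.     0.007] rows 2
659,-21,120,115 ->d [ 0.    -0.092  0.   ] w [0. 0. 0.] rows 3
545,356.8,120,1.2 ->d [ 0.3906  0.     -0.0563] w [0.    1.986 0.   ] rows 16
545,356.8,37,1.2 ->d [0.    0.083 0.   ] w [0. 0. 0.] rows 2
```

Call:
play_rows([
  {"dx": -0.001, "dy": 0.03, "dz": -0.001, "wx": -0.006, "wy": 0.0, "wz": 0.007, "fingers": 0.9},
  {"dx": -0.001, "dy": 0.051, "dz": -0.001, "wx": -0.006, "wy": 0.0, "wz": 0.007, "fingers": 0.9},
  {"dx": -0.001, "dy": 0.051, "dz": -0.001, "wx": -0.006, "wy": 0.0, "wz": 0.007, "fingers": 0.9},
  {"dx": -0.001, "dy": 0.051, "dz": -0.001, "wx": -0.006, "wy": 0.0, "wz": 0.007, "fingers": 0.9},
  {"dx": -0.001, "dy": 0.051, "dz": -0.001, "wx": -0.006, "wy": 0.0, "wz": 0.007, "fingers": 0.3},
  {"dx": -0.001, "dy": 0.051, "dz": -0.001, "wx": -0.006, "wy": 0.0, "wz": 0.007, "fingers": 0.3},
  {"dx": -0.001, "dy": 0.051, "dz": -0.001, "wx": -0.006, "wy": 0.0, "wz": 0.007, "fingers": 0.3},
  {"dx": -0.001, "dy": 0.051, "dz": -0.001, "wx": -0.006, "wy": 0.0, "wz": 0.007, "fingers": 0.3},
  {"dx": -0.001, "dy": 0.051, "dz": -0.001, "wx": -0.006, "wy": 0.0, "wz": 0.007, "fingers": 0.3},
])

```text
time_s: 7.12
ee_pos: [0.6599, -0.0213, 0.0299]
tool_rot: [-0.972, -1.525, 1.522]
force: [-0.1, 0.7, 5.6]
opening: 0.683
```

Call:
play_rows([
  {"dx": 0.0, "dy": -0.04, "dz": 0.0, "wx": 0.0, "wy": 0.0, "wz": 0.0, "fingers": 0.3},
  {"dx": 0.0, "dy": -0.08, "dz": 0.0, "wx": 0.0, "wy": 0.0, "wz": 0.0, "fingers": 0.3},
  {"dx": 0.03, "dy": -0.092, "dz": -0.005, "wx": 0.0, "wy": 0.12, "wz": 0.0, "fingers": 0.3},
  {"dx": 0.06, "dy": -0.092, "dz": -0.01, "wx": 0.0, "wy": 0.24, "wz": 0.0, "fingers": 0.3},
  {"dx": 0.09, "dy": -0.092, "dz": -0.015, "wx": 0.0, "wy": 0.36, "wz": 0.0, "fingers": 0.3},
  {"dx": 0.12, "dy": -0.092, "dz": -0.02, "wx": 0.0, "wy": 0.48, "wz": 0.0, "fingers": 0.3},
  {"dx": 0.15, "dy": -0.092, "dz": -0.025, "wx": 0.0, "wy": 0.6, "wz": 0.0, "fingers": 0.3},
  {"dx": 0.18, "dy": -0.092, "dz": -0.03, "wx": 0.0, "wy": 0.72, "wz": 0.0, "fingers": 0.3},
  {"dx": 0.21, "dy": -0.092, "dz": -0.035, "wx": 0.0, "wy": 0.84, "wz": 0.0, "fingers": 0.3},
  {"dx": 0.24, "dy": -0.092, "dz": -0.04, "wx": 0.0, "wy": 0.96, "wz": 0.0, "fingers": 0.3},
  {"dx": 0.27, "dy": -0.092, "dz": -0.045, "wx": 0.0, "wy": 1.08, "wz": 0.0, "fingers": 0.3},
  {"dx": 0.3, "dy": -0.092, "dz": -0.05, "wx": 0.0, "wy": 1.2, "wz": 0.0, "fingers": 0.3},
])

```text
time_s: 8.12
ee_pos: [0.5775, 0.2731, 0.1217]
tool_rot: [-1.48, -0.628, 0.625]
force: [1.1, -0.1, -0.9]
opening: 0.691
```

```bash
python3 plan.py 545,356.8,120,1.2 545,356.8,37,1.2
```

```text
t 8.12 p [0.5775 0.2731 0.1217] rot [[0.696, 0.002, -0.718], [0.718, -0.0, 0.696], [0.001, -1.0, -0.002]] q [ 0.27  0.69  1.5  -0.    0.95 -0.53] F [ 1.1 -0.1 -0.9] op 0.691
545,356.8,120,1.2 ->d [0.0376 0.0016 0.0816] w [0.001 0.78  0.002] rows 7
545,356.8,37,1.2 ->d [0.    0.083 0.   ] w [0. 0. 0.] rows 2
```

Call:
play_rows([
  {"dx": 0.0376, "dy": 0.002, "dz": 0.0816, "wx": 0.0, "wy": 0.78, "wz": 0.0, "fingers": 0.3},
  {"dx": 0.0376, "dy": 0.002, "dz": 0.0816, "wx": 0.0, "wy": 0.78, "wz": 0.0, "fingers": 0.3},
  {"dx": 0.0376, "dy": 0.002, "dz": 0.0816, "wx": 0.0, "wy": 0.78, "wz": 0.0, "fingers": 0.3},
  {"dx": 0.0376, "dy": 0.002, "dz": 0.0816, "wx": 0.0, "wy": 0.78, "wz": 0.0, "fingers": 0.3},
  {"dx": 0.0376, "dy": 0.002, "dz": 0.0816, "wx": 0.0, "wy": 0.78, "wz": 0.0, "fingers": 0.3},
  {"dx": 0.0376, "dy": 0.002, "dz": 0.0816, "wx": 0.0, "wy": 0.78, "wz": 0.0, "fingers": 0.3},
  {"dx": 0.0376, "dy": 0.002, "dz": 0.0816, "wx": 0.0, "wy": 0.78, "wz": 0.0, "fingers": 0.3},
  {"dx": 0.0376, "dy": 0.002, "dz": 0.0816, "wx": 0.0, "wy": 0.78, "wz": 0.0, "fingers": 0.3},
  {"dx": 0.0376, "dy": 0.03, "dz": 0.0816, "wx": 0.0, "wy": 0.78, "wz": 0.0, "fingers": 0.3},
  {"dx": 0.0376, "dy": 0.055, "dz": 0.0816, "wx": 0.0, "wy": 0.78, "wz": 0.0, "fingers": 0.3},
  {"dx": 0.0376, "dy": 0.055, "dz": 0.0816, "wx": 0.0, "wy": 0.78, "wz": 0.0, "fingers": 0.3},
])

```text
time_s: 9.03
ee_pos: [0.5418, 0.3551, 0.0621]
tool_rot: [-1.575, -0.013, 0.023]
force: [-1.7, -0.5, -1.9]
opening: 0.69
```

```bash
python3 plan.py 545,356.8,39,1.2 545,356.8,100,1.2 666,120,100,64.8 666,120,28,64.8
```

```text
t 9.03 p [0.5418 0.3551 0.0621] rot [[1.0, -0.007, -0.023], [0.023, -0.004, 1.0], [-0.007, -1.0, -0.004]] q [ 0.41  0.79  1.49 -0.    0.87  0.39] F [-1.7 -0.5 -1.9] op 0.69
545,356.8,39,1.2 ->d [0.0034 0.0231 0.0017] w [ 0.004  0.002 -0.007] rows 1
545,356.8,100,1.2 ->d [ 0.    -0.061  0.   ] w [0. 0. 0.] rows 2
666,120,100,64.8 ->d [ 0.116   0.     -0.2393] w [ 0.   -1.11  0.  ] rows 9
666,120,28,64.8 ->d [0.    0.072 0.   ] w [0. 0. 0.] rows 2
```

Call:
play_rows([
  {"dx": 0.0034, "dy": 0.015, "dz": 0.0017, "wx": 0.004, "wy": 0.0, "wz": -0.007, "fingers": 0.3},
  {"dx": 0.0034, "dy": 0.022, "dz": 0.0017, "wx": 0.004, "wy": 0.0, "wz": -0.007, "fingers": 0.3},
  {"dx": 0.0034, "dy": 0.022, "dz": 0.0017, "wx": 0.004, "wy": 0.0, "wz": -0.007, "fingers": 0.3},
  {"dx": 0.0034, "dy": 0.022, "dz": 0.0017, "wx": 0.004, "wy": 0.0, "wz": -0.007, "fingers": 0.3},
  {"dx": 0.0034, "dy": 0.022, "dz": 0.0017, "wx": 0.004, "wy": 0.0, "wz": -0.007, "fingers": 0.83},
  {"dx": 0.0034, "dy": 0.022, "dz": 0.0017, "wx": 0.004, "wy": 0.0, "wz": -0.007, "fingers": 0.83},
  {"dx": 0.0034, "dy": 0.022, "dz": 0.0017, "wx": 0.004, "wy": 0.0, "wz": -0.007, "fingers": 0.83},
  {"dx": 0.0034, "dy": -0.018, "dz": 0.0017, "wx": 0.004, "wy": 0.0, "wz": -0.007, "fingers": 0.83},
  {"dx": 0.0034, "dy": -0.055, "dz": 0.0017, "wx": 0.004, "wy": 0.0, "wz": -0.007, "fingers": 0.9},
  {"dx": 0.0034, "dy": -0.055, "dz": 0.0017, "wx": 0.004, "wy": 0.0, "wz": -0.007, "fingers": 0.9},
])

```text
time_s: 9.87
ee_pos: [0.5502, 0.3594, 0.1247]
tool_rot: [-1.565, -0.029, 0.007]
force: [1.7, 0.6, 1.5]
opening: 0.877
```

Call:
play_rows([
  {"dx": 0.116, "dy": 0.0, "dz": -0.2393, "wx": 0.0, "wy": -1.11, "wz": 0.0, "fingers": 0.9},
  {"dx": 0.116, "dy": 0.0, "dz": -0.2393, "wx": 0.0, "wy": -1.11, "wz": 0.0, "fingers": 0.9},
  {"dx": 0.116, "dy": 0.0, "dz": -0.2393, "wx": 0.0, "wy": -1.11, "wz": 0.0, "fingers": 0.9},
  {"dx": 0.116, "dy": 0.0, "dz": -0.2393, "wx": 0.0, "wy": -1.11, "wz": 0.0, "fingers": 0.9},
  {"dx": 0.116, "dy": 0.0, "dz": -0.2393, "wx": 0.0, "wy": -1.11, "wz": 0.0, "fingers": 0.9},
  {"dx": 0.116, "dy": 0.0, "dz": -0.2393, "wx": 0.0, "wy": -1.11, "wz": 0.0, "fingers": 0.9},
  {"dx": 0.116, "dy": 0.0, "dz": -0.2393, "wx": 0.0, "wy": -1.11, "wz": 0.0, "fingers": 0.9},
  {"dx": 0.116, "dy": 0.0, "dz": -0.2393, "wx": 0.0, "wy": -1.11, "wz": 0.0, "fingers": 0.9},
  {"dx": 0.116, "dy": 0.0, "dz": -0.2393, "wx": 0.0, "wy": -1.11, "wz": 0.0, "fingers": 0.9},
  {"dx": 0.116, "dy": 0.0, "dz": -0.2393, "wx": 0.0, "wy": -1.11, "wz": 0.0, "fingers": 0.9},
  {"dx": 0.116, "dy": 0.0, "dz": -0.2393, "wx": 0.0, "wy": -1.11, "wz": 0.0, "fingers": 0.9},
])

```text
time_s: 10.78
ee_pos: [0.6718, 0.1227, 0.1254]
tool_rot: [-1.389, -0.891, 0.866]
force: [0.7, -0.2, 0.3]
opening: 0.898
```

```bash
python3 plan.py 666,120,28,64.8 666,120,120,64.8 546,311,120,1.2 546,311,60,1.2
python3 - <<'E'
from meas import *
im,P,c=snap('side'); rects(im[:300],P[:300],lo=.03,hi=.05)
im,P,c=snap('top'); rects(im[100:260,80:300],P[100:260,80:300],lo=.03,hi=.05)
E
```

```text
t 10.78 p [0.6718 0.1227 0.1254] rot [[0.427, 0.014, -0.904], [0.904, 0.006, 0.427], [0.012, -1.0, -0.01]] q [ 0.01  0.74  1.38  0.01  1.01 -1.12] F [ 0.7 -0.2  0.3] op 0.898
666,120,28,64.8 ->d [-0.0061  0.0973  0.0051] w [ 0.01  -0.002  0.012] rows 3
666,120,120,64.8 ->d [ 0.    -0.092  0.   ] w [0. 0. 0.] rows 3
546,311,120,1.2 ->d [0.1217 0.     0.1899] w [0.   1.11 0.  ] rows 9
546,311,60,1.2 ->d [0.   0.06 0.  ] w [0. 0. 0.] rows 2
px [29.  8.] c -629 1734 size 228 43 ang 3.8 zt 0.049 bgr [175. 182. 182.] n 67
px [734.  68.] c 1654 1122 size 996 18 ang 90.1 zt 0.048 bgr [158. 165. 165.] n 228
px [172.  66.] c 35 1075 size 159 22 ang 8.3 zt 0.047 bgr [ 80. 108. 126.] n 80
px [253. 126.] c 310 662 size 237 110 ang 178.0 zt 0.047 bgr [99. 96. 93.] n 299
px [394. 135.] c 624 608 size 162 90 ang 102.0 zt 0.049 bgr [64. 61. 59.] n 217
px [472. 130.] c 813 636 size 35 20 ang 33.6 zt 0.042 bgr [107. 101.  97.] n 30
px [506. 171.] c 840 449 size 175 153 ang 17.4 zt 0.044 bgr [201. 197. 191.] n 967
px [273. 163.] c 360 500 size 335 16 ang 0.1 zt 0.048 bgr [30. 27. 27.] n 257
px [360. 197
[... 336 characters left out ...]
size 63 42 ang 51.1 zt 0.039 bgr [192. 186. 182.] n 260
px [ 50. 343.] c 41 -26 size 161 90 ang 45.7 zt 0.048 bgr [87. 75. 64.] n 206
px [288. 329.] c 419 -21 size 64 39 ang 88.3 zt 0.039 bgr [ 59.  85. 121.] n 175
px [232. 361.] c 336 -87 size 63 44 ang 167.1 zt 0.038 bgr [ 50.  76. 110.] n 345
px [325. 422.] c 471 -224 size 180 76 ang 23.5 zt 0.048 bgr [133. 130. 125.] n 247
px [24.  8.] c 776 405 size 105 38 ang 102.8 zt 0.043 bgr [178. 177. 173.] n 370
px [ 48. 133.] c 548 362 size 54 28 ang 2.1 zt 0.044 bgr [207. 204. 199.] n 142
px [236. 144.] c 535 40 size 59 31 ang 51.7 zt 0.038 bgr [245. 243. 240.] n 133
px [210. 214.] c 414 85 size 58 10 ang 167.8 zt 0.038 bgr [239. 236. 230.] n 60
```

Call:
play_rows([
  {"dx": -0.006, "dy": 0.04, "dz": 0.005, "wx": 0.01, "wy": 0.0, "wz": 0.012, "fingers": 0.9},
  {"dx": -0.006, "dy": 0.075, "dz": 0.005, "wx": 0.01, "wy": 0.0, "wz": 0.012, "fingers": 0.9},
  {"dx": -0.006, "dy": 0.097, "dz": 0.005, "wx": 0.01, "wy": 0.0, "wz": 0.012, "fingers": 0.9},
  {"dx": -0.006, "dy": 0.097, "dz": 0.005, "wx": 0.01, "wy": 0.0, "wz": 0.012, "fingers": 0.9},
  {"dx": -0.006, "dy": 0.097, "dz": 0.005, "wx": 0.01, "wy": 0.0, "wz": 0.012, "fingers": 0.9},
  {"dx": -0.006, "dy": 0.097, "dz": 0.005, "wx": 0.01, "wy": 0.0, "wz": 0.012, "fingers": 0.9},
  {"dx": -0.006, "dy": 0.097, "dz": 0.005, "wx": 0.01, "wy": 0.0, "wz": 0.012, "fingers": 0.3},
  {"dx": -0.006, "dy": 0.097, "dz": 0.005, "wx": 0.01, "wy": 0.0, "wz": 0.012, "fingers": 0.3},
  {"dx": -0.006, "dy": 0.097, "dz": 0.005, "wx": 0.01, "wy": 0.0, "wz": 0.012, "fingers": 0.3},
  {"dx": -0.006, "dy": 0.097, "dz": 0.005, "wx": 0.01, "wy": 0.0, "wz": 0.012, "fingers": 0.3},
  {"dx": -0.006, "dy": 0.097, "dz": 0.005, "wx": 0.01, "wy": 0.0, "wz": 0.012, "fingers": 0.3},
])

```text
time_s: 11.8
ee_pos: [0.6663, 0.1206, 0.0291]
tool_rot: [-1.387, -0.88, 0.879]
force: [-0.1, 0.5, 3.6]
opening: 0.684
```

Call:
play_rows([
  {"dx": 0.0, "dy": -0.04, "dz": 0.0, "wx": 0.0, "wy": 0.0, "wz": 0.0, "fingers": 0.3},
  {"dx": 0.0, "dy": -0.08, "dz": 0.0, "wx": 0.0, "wy": 0.0, "wz": 0.0, "fingers": 0.3},
  {"dx": 0.0, "dy": -0.1, "dz": 0.0, "wx": 0.0, "wy": 0.0, "wz": 0.0, "fingers": 0.3},
  {"dx": 0.1217, "dy": -0.1, "dz": 0.19, "wx": 0.0, "wy": 1.11, "wz": 0.0, "fingers": 0.3},
  {"dx": 0.1217, "dy": -0.1, "dz": 0.19, "wx": 0.0, "wy": 1.11, "wz": 0.0, "fingers": 0.3},
  {"dx": 0.1217, "dy": -0.1, "dz": 0.19, "wx": 0.0, "wy": 1.11, "wz": 0.0, "fingers": 0.3},
  {"dx": 0.1217, "dy": -0.1, "dz": 0.19, "wx": 0.0, "wy": 1.11, "wz": 0.0, "fingers": 0.3},
  {"dx": 0.1217, "dy": -0.1, "dz": 0.19, "wx": 0.0, "wy": 1.11, "wz": 0.0, "fingers": 0.3},
  {"dx": 0.1217, "dy": -0.1, "dz": 0.19, "wx": 0.0, "wy": 1.11, "wz": 0.0, "fingers": 0.3},
  {"dx": 0.1217, "dy": -0.1, "dz": 0.19, "wx": 0.0, "wy": 1.11, "wz": 0.0, "fingers": 0.3},
  {"dx": 0.1217, "dy": -0.1, "dz": 0.19, "wx": 0.0, "wy": 1.11, "wz": 0.0, "fingers": 0.3},
  {"dx": 0.1217, "dy": -0.1, "dz": 0.19, "wx": 0.0, "wy": 1.11, "wz": 0.0, "fingers": 0.3},
])

```text
time_s: 12.8
ee_pos: [0.5452, 0.3124, 0.1287]
tool_rot: [-1.572, -0.013, 0.013]
force: [0.2, -0.4, -0.6]
opening: 0.687
```

```bash
python3 plan.py 546,311,39,1.2 546,311,110,1.2 536,39.5,110,51.8 536,39.5,28,51.8
```

```text
t 12.8 p [0.5452 0.3124 0.1287] rot [[1.0, 0.001, -0.016], [0.016, -0.001, 1.0], [0.001, -1.0, -0.001]] q [ 0.34  0.67  1.52 -0.    0.95  0.33] F [ 0.2 -0.4 -0.6] op 0.687
546,311,39,1.2 ->d [ 0.0007  0.0897 -0.0013] w [ 0.001 -0.004  0.001] rows 3
546,311,110,1.2 ->d [ 0.    -0.071  0.   ] w [0. 0. 0.] rows 2
536,39.5,110,51.8 ->d [-0.0157  0.     -0.2712] w [ 0.    -0.883  0.   ] rows 8
536,39.5,28,51.8 ->d [0.    0.082 0.   ] w [0. 0. 0.] rows 2
```

Call:
play_rows([
  {"dx": 0.001, "dy": 0.035, "dz": -0.001, "wx": 0.0, "wy": -0.004, "wz": 0.0, "fingers": 0.3},
  {"dx": 0.001, "dy": 0.065, "dz": -0.001, "wx": 0.0, "wy": -0.004, "wz": 0.0, "fingers": 0.3},
  {"dx": 0.001, "dy": 0.089, "dz": -0.001, "wx": 0.0, "wy": -0.004, "wz": 0.0, "fingers": 0.3},
  {"dx": 0.001, "dy": 0.089, "dz": -0.001, "wx": 0.0, "wy": -0.004, "wz": 0.0, "fingers": 0.3},
  {"dx": 0.001, "dy": 0.089, "dz": -0.001, "wx": 0.0, "wy": -0.004, "wz": 0.0, "fingers": 0.3},
  {"dx": 0.001, "dy": 0.089, "dz": -0.001, "wx": 0.0, "wy": -0.004, "wz": 0.0, "fingers": 0.3},
  {"dx": 0.001, "dy": 0.089, "dz": -0.001, "wx": 0.0, "wy": -0.004, "wz": 0.0, "fingers": 0.83},
  {"dx": 0.001, "dy": 0.089, "dz": -0.001, "wx": 0.0, "wy": -0.004, "wz": 0.0, "fingers": 0.83},
  {"dx": 0.001, "dy": 0.089, "dz": -0.001, "wx": 0.0, "wy": -0.004, "wz": 0.0, "fingers": 0.83},
  {"dx": 0.001, "dy": 0.05, "dz": -0.001, "wx": 0.0, "wy": -0.004, "wz": 0.0, "fingers": 0.83},
  {"dx": 0.001, "dy": 0.018, "dz": -0.001, "wx": 0.0, "wy": -0.004, "wz": 0.0, "fingers": 0.83},
  {"dx": 0.001, "dy": 0.018, "dz": -0.001, "wx": 0.0, "wy": -0.004, "wz": 0.0, "fingers": 0.9},
])

```text
time_s: 13.8
ee_pos: [0.5504, 0.3131, 0.1173]
tool_rot: [-1.567, -0.026, 0.006]
force: [0.4, 0.1, 1.1]
opening: 0.853
```

Call:
play_rows([
  {"dx": -0.0157, "dy": 0.0, "dz": -0.27, "wx": 0.0, "wy": -0.883, "wz": 0.0, "fingers": 0.9},
  {"dx": -0.0157, "dy": 0.0, "dz": -0.27, "wx": 0.0, "wy": -0.883, "wz": 0.0, "fingers": 0.9},
  {"dx": -0.0157, "dy": 0.0, "dz": -0.27, "wx": 0.0, "wy": -0.883, "wz": 0.0, "fingers": 0.9},
  {"dx": -0.0157, "dy": 0.0, "dz": -0.27, "wx": 0.0, "wy": -0.883, "wz": 0.0, "fingers": 0.9},
  {"dx": -0.0157, "dy": 0.0, "dz": -0.27, "wx": 0.0, "wy": -0.883, "wz": 0.0, "fingers": 0.9},
  {"dx": -0.0157, "dy": 0.0, "dz": -0.27, "wx": 0.0, "wy": -0.883, "wz": 0.0, "fingers": 0.9},
  {"dx": -0.0157, "dy": 0.0, "dz": -0.27, "wx": 0.0, "wy": -0.883, "wz": 0.0, "fingers": 0.9},
  {"dx": -0.0157, "dy": 0.0, "dz": -0.27, "wx": 0.0, "wy": -0.883, "wz": 0.0, "fingers": 0.9},
  {"dx": -0.0157, "dy": 0.0, "dz": -0.27, "wx": 0.0, "wy": -0.883, "wz": 0.0, "fingers": 0.9},
  {"dx": -0.0157, "dy": 0.0, "dz": -0.27, "wx": 0.0, "wy": -0.883, "wz": 0.0, "fingers": 0.9},
])

```text
time_s: 14.63
ee_pos: [0.5403, 0.0425, 0.1167]
tool_rot: [-1.457, -0.714, 0.692]
force: [0.2, 0.2, 0.1]
opening: 0.9
```

```bash
python3 - <<'E'
from meas import *
for n in('side','top'):
    im,P,c=snap(n); print(n)
    for (x,y) in ((545,358),(546,311),(536,40),(411,72)):
        m=(np.abs(P[...,0]*1000-x)<60)&(np.abs(P[...,1]*1000-y)<(22 if y>200 else 60)); Q=P.copy(); Q[~m]=np.nan; rects(im,Q,lo=.034,hi=.05)
E
python3 plan.py 536,39.5,28,51.8 536,39.5,125,51.8 547,265,125,1.2
```

```text
side
px [360. 301.] c 536 39 size 59 42 ang 52.0 zt 0.039 bgr [200. 195. 190.] n 203
px [285. 291.] c 408 72 size 63 43 ang 170.5 zt 0.039 bgr [197. 192. 187.] n 222
top
px [178. 293.] c 546 358 size 57 39 ang 0.2 zt 0.044 bgr [207. 204. 199.] n 272
px [204. 293.] c 547 313 size 57 39 ang 0.1 zt 0.044 bgr [215. 212. 206.] n 253
t 14.73 p [0.5402 0.0438 0.1165] rot [[0.619, 0.013, -0.785], [0.785, 0.004, 0.619], [0.011, -1.0, -0.008]] q [-0.13  0.6   1.76  0.01  0.77 -1.04] F [-0.4  0.2 -0.4] op 0.899
536,39.5,28,51.8 ->d [-0.0069  0.0884  0.0013] w [ 0.008 -0.001  0.011] rows 3
536,39.5,125,51.8 ->d [ 0.    -0.097  0.   ] w [0. 0. 0.] rows 3
547,265,125,1.2 ->d [0.184  0.     0.1308] w [0.    0.883 0.   ] rows 8
```

Call:
play_rows([
  {"dx": -0.007, "dy": 0.035, "dz": 0.001, "wx": 0.008, "wy": 0.0, "wz": 0.011, "fingers": 0.9},
  {"dx": -0.007, "dy": 0.07, "dz": 0.001, "wx": 0.008, "wy": 0.0, "wz": 0.011, "fingers": 0.9},
  {"dx": -0.007, "dy": 0.088, "dz": 0.001, "wx": 0.008, "wy": 0.0, "wz": 0.011, "fingers": 0.9},
  {"dx": -0.007, "dy": 0.088, "dz": 0.001, "wx": 0.008, "wy": 0.0, "wz": 0.011, "fingers": 0.9},
  {"dx": -0.007, "dy": 0.088, "dz": 0.001, "wx": 0.008, "wy": 0.0, "wz": 0.011, "fingers": 0.9},
  {"dx": -0.007, "dy": 0.088, "dz": 0.001, "wx": 0.008, "wy": 0.0, "wz": 0.011, "fingers": 0.9},
  {"dx": -0.007, "dy": 0.088, "dz": 0.001, "wx": 0.008, "wy": 0.0, "wz": 0.011, "fingers": 0.3},
  {"dx": -0.007, "dy": 0.088, "dz": 0.001, "wx": 0.008, "wy": 0.0, "wz": 0.011, "fingers": 0.3},
  {"dx": -0.007, "dy": 0.088, "dz": 0.001, "wx": 0.008, "wy": 0.0, "wz": 0.011, "fingers": 0.3},
  {"dx": -0.007, "dy": 0.088, "dz": 0.001, "wx": 0.008, "wy": 0.0, "wz": 0.011, "fingers": 0.3},
  {"dx": -0.007, "dy": 0.088, "dz": 0.001, "wx": 0.008, "wy": 0.0, "wz": 0.011, "fingers": 0.3},
])

```text
time_s: 15.65
ee_pos: [0.5367, 0.0392, 0.0293]
tool_rot: [-1.454, -0.706, 0.704]
force: [-0.1, 0.4, 6.1]
opening: 0.683
```

Call:
play_rows([
  {"dx": 0.0, "dy": -0.04, "dz": 0.0, "wx": 0.0, "wy": 0.0, "wz": 0.0, "fingers": 0.3},
  {"dx": 0.0, "dy": -0.08, "dz": 0.0, "wx": 0.0, "wy": 0.0, "wz": 0.0, "fingers": 0.3},
  {"dx": 0.0, "dy": -0.1, "dz": 0.0, "wx": 0.0, "wy": 0.0, "wz": 0.0, "fingers": 0.3},
  {"dx": 0.184, "dy": -0.1, "dz": 0.131, "wx": 0.0, "wy": 0.883, "wz": 0.0, "fingers": 0.3},
  {"dx": 0.184, "dy": -0.1, "dz": 0.131, "wx": 0.0, "wy": 0.883, "wz": 0.0, "fingers": 0.3},
  {"dx": 0.184, "dy": -0.1, "dz": 0.131, "wx": 0.0, "wy": 0.883, "wz": 0.0, "fingers": 0.3},
  {"dx": 0.184, "dy": -0.1, "dz": 0.131, "wx": 0.0, "wy": 0.883, "wz": 0.0, "fingers": 0.3},
  {"dx": 0.184, "dy": -0.1, "dz": 0.131, "wx": 0.0, "wy": 0.883, "wz": 0.0, "fingers": 0.3},
  {"dx": 0.184, "dy": -0.1, "dz": 0.131, "wx": 0.0, "wy": 0.883, "wz": 0.0, "fingers": 0.3},
  {"dx": 0.184, "dy": -0.1, "dz": 0.131, "wx": 0.0, "wy": 0.883, "wz": 0.0, "fingers": 0.3},
  {"dx": 0.184, "dy": -0.1, "dz": 0.131, "wx": 0.0, "wy": 0.883, "wz": 0.0, "fingers": 0.3},
  {"dx": 0.184, "dy": -0.1, "dz": 0.131, "wx": 0.0, "wy": 0.883, "wz": 0.0, "fingers": 0.3},
])

```text
time_s: 16.65
ee_pos: [0.547, 0.2656, 0.129]
tool_rot: [-1.571, -0.017, 0.016]
force: [-1.0, -0.5, -1.1]
opening: 0.689
```

```bash
python3 plan.py 547,265,39,1.2 547,265,110,1.2 411,72,110,-12.3 411,72,28,-12.3
```

```text
t 16.65 p [0.547  0.2656 0.129 ] rot [[1.0, 0.001, -0.021], [0.021, -0.0, 1.0], [0.0, -1.0, -0.0]] q [ 0.27  0.65  1.57 -0.    0.92  0.25] F [-1.  -0.5 -1.1] op 0.689
547,265,39,1.2 ->d [-0.0001  0.09   -0.0006] w [ 0. -0.  0.] rows 3
547,265,110,1.2 ->d [ 0.    -0.071  0.   ] w [0. 0. 0.] rows 2
411,72,110,-12.3 ->d [-0.14    0.     -0.1901] w [0.    0.236 0.   ] rows 6
411,72,28,-12.3 ->d [0.    0.082 0.   ] w [0. 0. 0.] rows 2
```

Call:
play_rows([
  {"dx": 0.0, "dy": 0.035, "dz": 0.0, "wx": 0.0, "wy": 0.0, "wz": 0.0, "fingers": 0.3},
  {"dx": 0.0, "dy": 0.065, "dz": 0.0, "wx": 0.0, "wy": 0.0, "wz": 0.0, "fingers": 0.3},
  {"dx": 0.0, "dy": 0.089, "dz": 0.0, "wx": 0.0, "wy": 0.0, "wz": 0.0, "fingers": 0.3},
  {"dx": 0.0, "dy": 0.089, "dz": 0.0, "wx": 0.0, "wy": 0.0, "wz": 0.0, "fingers": 0.3},
  {"dx": 0.0, "dy": 0.089, "dz": 0.0, "wx": 0.0, "wy": 0.0, "wz": 0.0, "fingers": 0.3},
  {"dx": 0.0, "dy": 0.089, "dz": 0.0, "wx": 0.0, "wy": 0.0, "wz": 0.0, "fingers": 0.3},
  {"dx": 0.0, "dy": 0.089, "dz": 0.0, "wx": 0.0, "wy": 0.0, "wz": 0.0, "fingers": 0.83},
  {"dx": 0.0, "dy": 0.089, "dz": 0.0, "wx": 0.0, "wy": 0.0, "wz": 0.0, "fingers": 0.83},
  {"dx": 0.0, "dy": 0.089, "dz": 0.0, "wx": 0.0, "wy": 0.0, "wz": 0.0, "fingers": 0.83},
  {"dx": 0.0, "dy": 0.05, "dz": 0.0, "wx": 0.0, "wy": 0.0, "wz": 0.0, "fingers": 0.83},
  {"dx": 0.0, "dy": 0.018, "dz": 0.0, "wx": 0.0, "wy": 0.0, "wz": 0.0, "fingers": 0.83},
  {"dx": 0.0, "dy": 0.018, "dz": 0.0, "wx": 0.0, "wy": 0.0, "wz": 0.0, "fingers": 0.9},
])

```text
time_s: 17.65
ee_pos: [0.551, 0.267, 0.1171]
tool_rot: [-1.568, -0.026, 0.007]
force: [0.1, 1.2, 0.7]
opening: 0.85
```

Call:
play_rows([
  {"dx": -0.14, "dy": 0.0, "dz": -0.19, "wx": 0.0, "wy": 0.236, "wz": 0.0, "fingers": 0.9},
  {"dx": -0.14, "dy": 0.0, "dz": -0.19, "wx": 0.0, "wy": 0.236, "wz": 0.0, "fingers": 0.9},
  {"dx": -0.14, "dy": 0.0, "dz": -0.19, "wx": 0.0, "wy": 0.236, "wz": 0.0, "fingers": 0.9},
  {"dx": -0.14, "dy": 0.0, "dz": -0.19, "wx": 0.0, "wy": 0.236, "wz": 0.0, "fingers": 0.9},
  {"dx": -0.14, "dy": 0.0, "dz": -0.19, "wx": 0.0, "wy": 0.236, "wz": 0.0, "fingers": 0.9},
  {"dx": -0.14, "dy": 0.0, "dz": -0.19, "wx": 0.0, "wy": 0.236, "wz": 0.0, "fingers": 0.9},
  {"dx": -0.14, "dy": 0.0, "dz": -0.19, "wx": 0.0, "wy": 0.236, "wz": 0.0, "fingers": 0.9},
  {"dx": -0.14, "dy": 0.0, "dz": -0.19, "wx": 0.0, "wy": 0.236, "wz": 0.0, "fingers": 0.9},
  {"dx": -0.14, "dy": 0.0, "dz": -0.19, "wx": 0.0, "wy": 0.236, "wz": 0.0, "fingers": 0.9},
])

```text
time_s: 18.4
ee_pos: [0.4166, 0.0741, 0.1155]
tool_rot: [-1.56, 0.157, -0.18]
force: [1.2, -0.9, 1.4]
opening: 0.899
```

```bash
cat > chk.py <<'E'
from meas import *
def chk(pts):
  for n in('side','top'):
    im,P,c=snap(n); print(n)
    for (x,y) in pts:
        m=(np.abs(P[...,0]*1000-x)<60)&(np.abs(P[...,1]*1000-y)<(22 if y>200 else 60)); Q=P.copy(); Q[~m]=np.nan; rects(im,Q,lo=.034,hi=.05)
E
python3 -c "
from chk import *
chk(((546,358),(546,311),(547,265),(411,72)))"
python3 plan.py 411,72,28,-12.3 411,72,125,-12.3 548,219,125,1.2
```

```text
side
px [359. 195.] c 545 358 size 59 43 ang 0.7 zt 0.045 bgr [197. 192. 187.] n 135
px [362. 207.] c 547 311 size 58 43 ang 0.1 zt 0.047 bgr [196. 190. 185.] n 154
px [362. 221.] c 547 265 size 60 44 ang 1.4 zt 0.046 bgr [191. 186. 181.] n 184
px [285. 291.] c 408 73 size 61 42 ang 167.9 zt 0.039 bgr [197. 192. 187.] n 222
top
px [178. 293.] c 546 358 size 58 38 ang 179.7 zt 0.044 bgr [208. 205. 199.] n 263
px [203. 293.] c 547 313 size 57 39 ang 0.3 zt 0.044 bgr [215. 212. 206.] n 257
px [231. 292.] c 550 264 size 58 40 ang 1.8 zt 0.044 bgr [210. 207. 201.] n 258
t 18.5 p [0.4166 0.0746 0.1152] rot [[0.977, 0.014, 0.212], [-0.212, 0.003, 0.977], [0.014, -1.0, 0.006]] q [-0.09  0.51  2.06  0.01  0.57  0.12] F [ 1.   0.2 -0.2] op 0.901
411,72,28,-12.3 ->d [-0.0061  0.0871 -0.0043] w [-0.006  0.001  0.014] rows 3
411,72,125,-12.3 ->d [ 0.    -0.097  0.   ] w [0. 0. 0.] rows 3
548,219,125,1.2 ->d [0.1025 0.     0.1728] w [ 0.    -0.236  0.   ] rows 5
```

Call:
play_rows([
  {"dx": -0.006, "dy": 0.035, "dz": -0.004, "wx": -0.006, "wy": 0.0, "wz": 0.014, "fingers": 0.9},
  {"dx": -0.006, "dy": 0.07, "dz": -0.004, "wx": -0.006, "wy": 0.0, "wz": 0.014, "fingers": 0.9},
  {"dx": -0.006, "dy": 0.087, "dz": -0.004, "wx": -0.006, "wy": 0.0, "wz": 0.014, "fingers": 0.9},
  {"dx": -0.006, "dy": 0.087, "dz": -0.004, "wx": -0.006, "wy": 0.0, "wz": 0.014, "fingers": 0.9},
  {"dx": -0.006, "dy": 0.087, "dz": -0.004, "wx": -0.006, "wy": 0.0, "wz": 0.014, "fingers": 0.9},
  {"dx": -0.006, "dy": 0.087, "dz": -0.004, "wx": -0.006, "wy": 0.0, "wz": 0.014, "fingers": 0.9},
  {"dx": -0.006, "dy": 0.087, "dz": -0.004, "wx": -0.006, "wy": 0.0, "wz": 0.014, "fingers": 0.3},
  {"dx": -0.006, "dy": 0.087, "dz": -0.004, "wx": -0.006, "wy": 0.0, "wz": 0.014, "fingers": 0.3},
  {"dx": -0.006, "dy": 0.087, "dz": -0.004, "wx": -0.006, "wy": 0.0, "wz": 0.014, "fingers": 0.3},
  {"dx": -0.006, "dy": 0.087, "dz": -0.004, "wx": -0.006, "wy": 0.0, "wz": 0.014, "fingers": 0.3},
  {"dx": -0.006, "dy": 0.087, "dz": -0.004, "wx": -0.006, "wy": 0.0, "wz": 0.014, "fingers": 0.3},
])

```text
time_s: 19.42
ee_pos: [0.4113, 0.0723, 0.0289]
tool_rot: [-1.564, 0.167, -0.168]
force: [-0.9, 0.7, 7.6]
opening: 0.687
```

Call:
play_rows([
  {"dx": 0.0, "dy": -0.04, "dz": 0.0, "wx": 0.0, "wy": 0.0, "wz": 0.0, "fingers": 0.3},
  {"dx": 0.0, "dy": -0.08, "dz": 0.0, "wx": 0.0, "wy": 0.0, "wz": 0.0, "fingers": 0.3},
  {"dx": 0.0, "dy": -0.1, "dz": 0.0, "wx": 0.0, "wy": 0.0, "wz": 0.0, "fingers": 0.3},
  {"dx": 0.1025, "dy": -0.1, "dz": 0.1728, "wx": 0.0, "wy": -0.236, "wz": 0.0, "fingers": 0.3},
  {"dx": 0.1025, "dy": -0.1, "dz": 0.1728, "wx": 0.0, "wy": -0.236, "wz": 0.0, "fingers": 0.3},
  {"dx": 0.1025, "dy": -0.1, "dz": 0.1728, "wx": 0.0, "wy": -0.236, "wz": 0.0, "fingers": 0.3},
  {"dx": 0.1025, "dy": -0.1, "dz": 0.1728, "wx": 0.0, "wy": -0.236, "wz": 0.0, "fingers": 0.3},
  {"dx": 0.1025, "dy": -0.1, "dz": 0.1728, "wx": 0.0, "wy": -0.236, "wz": 0.0, "fingers": 0.3},
  {"dx": 0.1025, "dy": -0.1, "dz": 0.1728, "wx": 0.0, "wy": -0.236, "wz": 0.0, "fingers": 0.3},
  {"dx": 0.1025, "dy": -0.1, "dz": 0.1728, "wx": 0.0, "wy": -0.236, "wz": 0.0, "fingers": 0.3},
  {"dx": 0.1025, "dy": -0.1, "dz": 0.1728, "wx": 0.0, "wy": -0.236, "wz": 0.0, "fingers": 0.3},
])

```text
time_s: 20.33
ee_pos: [0.5464, 0.219, 0.1284]
tool_rot: [-1.572, -0.016, 0.02]
force: [-0.2, -1.1, -0.1]
opening: 0.682
```

```bash
python3 plan.py 548,219,39,1.2 548,219,130,1.2 615.5,288,130,1.2 615.5,288,60,1.2
```

```text
t 20.33 p [0.5464 0.219  0.1284] rot [[1.0, -0.002, -0.023], [0.023, -0.001, 1.0], [-0.002, -1.0, -0.001]] q [ 0.19  0.63  1.62 -0.    0.89  0.17] F [-0.2 -1.1 -0.1] op 0.682
548,219,39,1.2 ->d [0.0018 0.0894 0.    ] w [ 0.001  0.002 -0.002] rows 3
548,219,130,1.2 ->d [ 0.    -0.091  0.   ] w [0. 0. 0.] rows 3
615.5,288,130,1.2 ->d [0.0689 0.     0.0676] w [0. 0. 0.] rows 3
615.5,288,60,1.2 ->d [0.   0.07 0.  ] w [0. 0. 0.] rows 2
```

Call:
play_rows([
  {"dx": 0.002, "dy": 0.035, "dz": 0.0, "wx": 0.0, "wy": 0.0, "wz": 0.0, "fingers": 0.3},
  {"dx": 0.002, "dy": 0.065, "dz": 0.0, "wx": 0.0, "wy": 0.0, "wz": 0.0, "fingers": 0.3},
  {"dx": 0.002, "dy": 0.088, "dz": 0.0, "wx": 0.0, "wy": 0.0, "wz": 0.0, "fingers": 0.3},
  {"dx": 0.002, "dy": 0.088, "dz": 0.0, "wx": 0.0, "wy": 0.0, "wz": 0.0, "fingers": 0.3},
  {"dx": 0.002, "dy": 0.088, "dz": 0.0, "wx": 0.0, "wy": 0.0, "wz": 0.0, "fingers": 0.3},
  {"dx": 0.002, "dy": 0.088, "dz": 0.0, "wx": 0.0, "wy": 0.0, "wz": 0.0, "fingers": 0.3},
  {"dx": 0.002, "dy": 0.088, "dz": 0.0, "wx": 0.0, "wy": 0.0, "wz": 0.0, "fingers": 0.83},
  {"dx": 0.002, "dy": 0.088, "dz": 0.0, "wx": 0.0, "wy": 0.0, "wz": 0.0, "fingers": 0.83},
  {"dx": 0.002, "dy": 0.088, "dz": 0.0, "wx": 0.0, "wy": 0.0, "wz": 0.0, "fingers": 0.83},
  {"dx": 0.002, "dy": 0.05, "dz": 0.0, "wx": 0.0, "wy": 0.0, "wz": 0.0, "fingers": 0.83},
  {"dx": 0.002, "dy": 0.01, "dz": 0.0, "wx": 0.0, "wy": 0.0, "wz": 0.0, "fingers": 0.83},
  {"dx": 0.002, "dy": -0.01, "dz": 0.0, "wx": 0.0, "wy": 0.0, "wz": 0.0, "fingers": 0.83},
])

```text
time_s: 21.33
ee_pos: [0.5501, 0.2196, 0.1422]
tool_rot: [-1.571, -0.02, 0.016]
force: [1.2, -0.1, -0.2]
opening: 0.828
```

Call:
play_rows([
  {"dx": 0.03, "dy": -0.01, "dz": 0.03, "wx": 0.0, "wy": 0.0, "wz": 0.0, "fingers": 0.36},
  {"dx": 0.065, "dy": -0.01, "dz": 0.068, "wx": 0.0, "wy": 0.0, "wz": 0.0, "fingers": 0.36},
  {"dx": 0.065, "dy": -0.01, "dz": 0.068, "wx": 0.0, "wy": 0.0, "wz": 0.0, "fingers": 0.36},
  {"dx": 0.065, "dy": -0.01, "dz": 0.068, "wx": 0.0, "wy": 0.0, "wz": 0.0, "fingers": 0.36},
  {"dx": 0.065, "dy": -0.01, "dz": 0.068, "wx": 0.0, "wy": 0.0, "wz": 0.0, "fingers": 0.36},
  {"dx": 0.065, "dy": -0.01, "dz": 0.068, "wx": 0.0, "wy": 0.0, "wz": 0.0, "fingers": 0.36},
  {"dx": 0.065, "dy": -0.01, "dz": 0.068, "wx": 0.0, "wy": 0.0, "wz": 0.0, "fingers": 0.36},
])

```text
time_s: 21.92
ee_pos: [0.612, 0.2879, 0.152]
tool_rot: [-1.572, -0.018, 0.018]
force: [-0.7, -0.2, 0.4]
opening: 0.405
```

```bash
python3 plan.py 615.5,288,55,1.2
python3 - <<'E'
from h import *
from meas2 import rect
for n in('side','top'):
    im,P,c=snap(n)
    cv2.imwrite(f'pics/tray_{n}.png',cv2.resize(im[90:260,60:300] if n=='side' else im[110:280,60:300],(800,566),interpolation=cv2.INTER_CUBIC))
    print(n,'handle'); rect(P,(.58,.65),(.22,.36),(.06,.08))
    print('sinks'); rect(P,(.50,.60),(.19,.385),(.036,.055))
E
```

```text
t 21.92 p [0.612  0.2879 0.152 ] rot [[1.0, 0.0, -0.023], [0.023, -0.001, 1.0], [0.0, -1.0, -0.001]] q [ 0.28  0.7   1.37 -0.    1.07  0.25] F [-0.7 -0.2  0.4] op 0.405
615.5,288,55,1.2 ->d [0.0035 0.097  0.0001] w [0.001 0.002 0.   ] rows 3
side handle
c 614.6 287.8 size 98 16 ang 91.5 z 0.0686 n 107
sinks
c 546.3 286.4 size 185 60 ang 91.7 z 0.0435 n 695
top handle
c 616.1 279.3 size 81 16 ang 91.0 z 0.0666 n 164
sinks
c 548.2 279.8 size 166 59 ang 91.9 z 0.0414 n 662
```

View pics/tray_side.png

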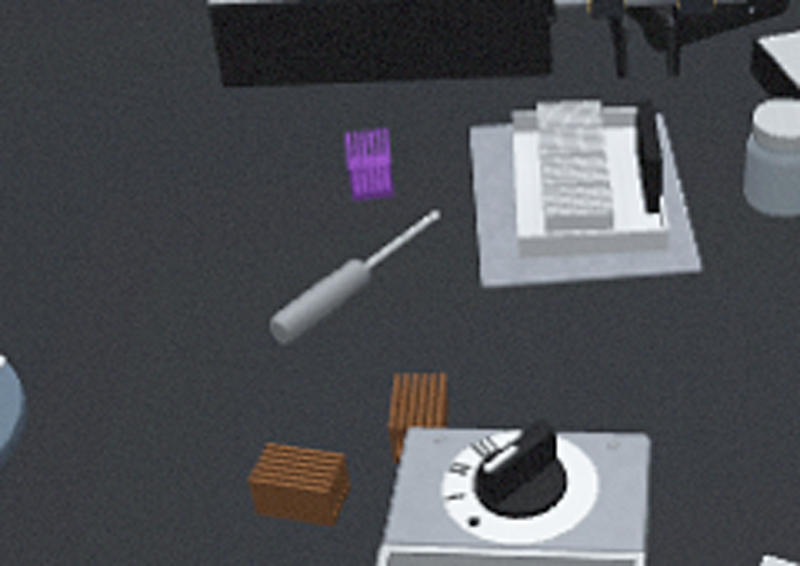

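All four sinks sit in a row on the tray (crop (575,165)), the dial is on the dot, and the fingers are above the handle (648,165). Gripping the handle now.

Call:
play_rows([
  {"dx": 0.0035, "dy": 0.03, "dz": 0.0, "wx": 0.0, "wy": 0.0, "wz": 0.0, "fingers": 0.36},
  {"dx": 0.0035, "dy": 0.05, "dz": 0.0, "wx": 0.0, "wy": 0.0, "wz": 0.0, "fingers": 0.36},
  {"dx": 0.0035, "dy": 0.07, "dz": 0.0, "wx": 0.0, "wy": 0.0, "wz": 0.0, "fingers": 0.36},
  {"dx": 0.0035, "dy": 0.085, "dz": 0.0, "wx": 0.0, "wy": 0.0, "wz": 0.0, "fingers": 0.36},
  {"dx": 0.0035, "dy": 0.097, "dz": 0.0, "wx": 0.0, "wy": 0.0, "wz": 0.0, "fingers": 0.36},
  {"dx": 0.0035, "dy": 0.097, "dz": 0.0, "wx": 0.0, "wy": 0.0, "wz": 0.0, "fingers": 0.36},
  {"dx": 0.0035, "dy": 0.097, "dz": 0.0, "wx": 0.0, "wy": 0.0, "wz": 0.0, "fingers": 0.36},
  {"dx": 0.0035, "dy": 0.097, "dz": 0.0, "wx": 0.0, "wy": 0.0, "wz": 0.0, "fingers": 0.0},
  {"dx": 0.0035, "dy": 0.097, "dz": 0.0, "wx": 0.0, "wy": 0.0, "wz": 0.0, "fingers": 0.0},
  {"dx": 0.0035, "dy": 0.097, "dz": 0.0, "wx": 0.0, "wy": 0.0, "wz": 0.0, "fingers": 0.0},
  {"dx": 0.0035, "dy": 0.097, "dz": 0.0, "wx": 0.0, "wy": 0.0, "wz": 0.0, "fingers": 0.0},
  {"dx": 0.0035, "dy": 0.097, "dz": 0.0, "wx": 0.0, "wy": 0.0, "wz": 0.0, "fingers": 0.0},
])

```text
time_s: 23.02
ee_pos: [0.6155, 0.2882, 0.0563]
tool_rot: [-1.571, -0.018, 0.018]
force: [-2.7, -0.2, 5.2]
opening: 0.184
```

Call:
play_rows([
  {"dx": 0.0, "dy": -0.005, "dz": 0.0, "wx": 0.0, "wy": 0.0, "wz": 0.0, "fingers": 0.0},
  {"dx": 0.0, "dy": -0.01, "dz": 0.0, "wx": 0.0, "wy": 0.0, "wz": -0.02, "fingers": 0.0},
  {"dx": 0.0, "dy": -0.015, "dz": 0.0, "wx": 0.0, "wy": 0.0, "wz": -0.03, "fingers": 0.0},
  {"dx": 0.0, "dy": -0.02, "dz": 0.0, "wx": 0.0, "wy": 0.0, "wz": -0.03, "fingers": 0.0},
  {"dx": 0.0, "dy": -0.025, "dz": 0.0, "wx": 0.0, "wy": 0.0, "wz": -0.03, "fingers": 0.0},
  {"dx": 0.0, "dy": -0.03, "dz": 0.0, "wx": 0.0, "wy": 0.0, "wz": -0.03, "fingers": 0.0},
  {"dx": 0.0, "dy": -0.03, "dz": 0.0, "wx": 0.0, "wy": 0.0, "wz": -0.03, "fingers": 0.0},
  {"dx": 0.0, "dy": -0.03, "dz": 0.0, "wx": 0.0, "wy": 0.0, "wz": -0.03, "fingers": 0.0},
])

```text
time_s: 23.68
ee_pos: [0.616, 0.2883, 0.0868]
tool_rot: [-1.571, -0.042, -0.007]
force: [-1.0, -0.3, -6.4]
opening: 0.181
```

```bash
python3 plan.py 615.5,288,230,1.2
python3 - <<'E'
from meas2 import *
im,P,c=snap('side')
cv2.imwrite(f'pics/lift1.png',cv2.resize(im[60:200,170:330],(685,600),interpolation=cv2.INTER_CUBIC))
q=P.reshape(-1,3); t=q[(q[:,0]>.48)&(q[:,0]<.60)&(q[:,1]>.19)&(q[:,1]<.385)&(q[:,2]>.055)&(q[:,2]<.11)]
A=np.c_[t[:,:2],np.ones(len(t))]
for _ in range(5):
    s=np.linalg.lstsq(A,t[:,2],rcond=None)[0]; r=np.abs(A@s-t[:,2]); k=r<max(.004,np.median(r)*1.5); t,A=t[k],A[k]
print('slope x,y (deg)',np.degrees(s[:2]),len(t),t.mean(0),t.min(0),t.max(0))
E
```

```text
t 23.68 p [0.616  0.2883 0.0868] rot [[0.999, 0.031, -0.022], [0.022, 0.0, 1.0], [0.031, -1.0, -0.0]] q [ 0.28  0.78  1.42 -0.01  0.91  0.26] F [-1.  -0.3 -6.4] op 0.181
615.5,288,230,1.2 ->d [ 0.004  -0.1431 -0.0003] w [0.    0.002 0.032] rows 4
slope x,y (deg) [ 2.82867024 -0.15078129] 534 [0.54941418 0.28656388 0.07084466] [0.51635986 0.19732538 0.06643723] [0.59963688 0.38168045 0.07679314]
```

View pics/lift1.png

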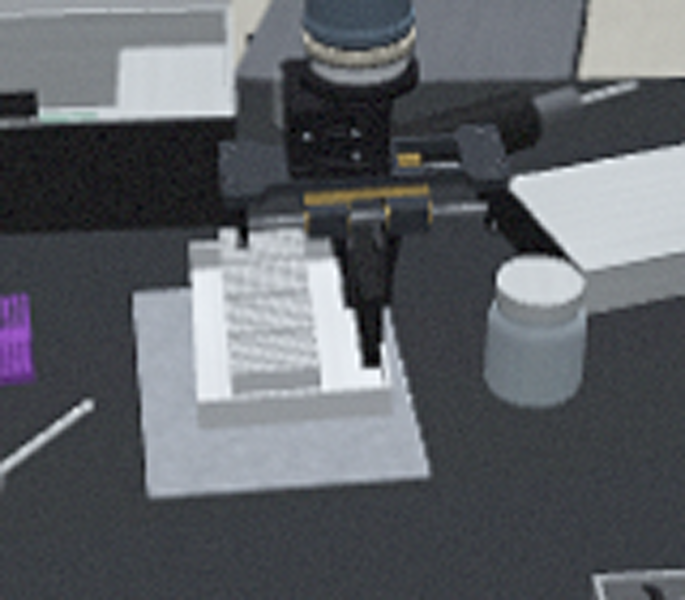

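The tray is lifted with all four sinks aboard. Slip in the grip is only about 1°. Lifting on, mouth slightly up.

Call:
play_rows([
  {"dx": 0.0, "dy": -0.006, "dz": 0.0, "wx": 0.0, "wy": 0.0, "wz": 0.01, "fingers": 0.0},
  {"dx": 0.0, "dy": -0.018, "dz": 0.0, "wx": 0.0, "wy": 0.0, "wz": 0.03, "fingers": 0.0},
  {"dx": 0.0, "dy": -0.035, "dz": 0.0, "wx": 0.0, "wy": 0.0, "wz": 0.05, "fingers": 0.0},
  {"dx": 0.001, "dy": -0.055, "dz": 0.0, "wx": 0.0, "wy": 0.0, "wz": 0.07, "fingers": 0.0},
  {"dx": 0.001, "dy": -0.075, "dz": 0.0, "wx": 0.0, "wy": 0.0, "wz": 0.085, "fingers": 0.0},
  {"dx": 0.002, "dy": -0.095, "dz": 0.0, "wx": 0.0, "wy": 0.0, "wz": 0.085, "fingers": 0.0},
  {"dx": 0.003, "dy": -0.115, "dz": 0.0, "wx": 0.0, "wy": 0.0, "wz": 0.085, "fingers": 0.0},
  {"dx": 0.004, "dy": -0.13, "dz": 0.0, "wx": 0.0, "wy": 0.0, "wz": 0.085, "fingers": 0.0},
  {"dx": 0.004, "dy": -0.14, "dz": 0.0, "wx": 0.0, "wy": 0.0, "wz": 0.085, "fingers": 0.0},
  {"dx": 0.004, "dy": -0.145, "dz": 0.0, "wx": 0.0, "wy": 0.0, "wz": 0.085, "fingers": 0.0},
  {"dx": 0.004, "dy": -0.145, "dz": 0.0, "wx": 0.0, "wy": 0.0, "wz": 0.085, "fingers": 0.0},
])

```text
time_s: 24.65
ee_pos: [0.6156, 0.2883, 0.2325]
tool_rot: [-1.571, 0.024, 0.059]
force: [0.9, 0.4, -6.4]
opening: 0.184
```

```bash
python3 plan.py 617,125,230,-1.2,-3 620.4,-347.9,230,-5.9,-3; python3 plan.py 620.4,-347.9,230,-5.9,-3 620.4,-347.9,150,-5.9,0
```

```text
t 24.65 p [0.6156 0.2883 0.2325] rot [[0.998, -0.053, -0.022], [0.022, -0.001, 1.0], [-0.053, -0.999, -0.0]] q [0.27 0.64 1.26 0.01 1.3  0.24] F [ 0.9  0.4 -6.4] op 0.184
617,125,230,-1.2,-3 ->d [-0.0021  0.0027 -0.1633] w [ 0.002  0.043 -0.   ] rows 4
620.4,-347.9,230,-5.9,-3 ->d [ 0.0133 -0.0007 -0.4727] w [ 0.004  0.082 -0.   ] rows 12
t 24.65 p [0.6156 0.2883 0.2325] rot [[0.998, -0.053, -0.022], [0.022, -0.001, 1.0], [-0.053, -0.999, -0.0]] q [0.27 0.64 1.26 0.01 1.3  0.24] F [ 0.9  0.4 -6.4] op 0.184
620.4,-347.9,230,-5.9,-3 ->d [-0.0093  0.0031 -0.6362] w [ 0.007  0.125 -0.   ] rows 16
620.4,-347.9,150,-5.9,0 ->d [0.0042 0.0799 0.    ] w [ 0.     0.    -0.052] rows 2
```

Call:
play_rows([
  {"dx": 0.0, "dy": 0.0, "dz": -0.008, "wx": 0.0, "wy": 0.0, "wz": 0.0, "fingers": 0.0},
  {"dx": -0.001, "dy": 0.0, "dz": -0.025, "wx": 0.0, "wy": 0.005, "wz": 0.0, "fingers": 0.0},
  {"dx": -0.001, "dy": 0.0, "dz": -0.05, "wx": 0.0, "wy": 0.01, "wz": 0.0, "fingers": 0.0},
  {"dx": -0.001, "dy": 0.0, "dz": -0.08, "wx": 0.0, "wy": 0.015, "wz": 0.0, "fingers": 0.0},
  {"dx": -0.002, "dy": 0.0, "dz": -0.11, "wx": 0.0, "wy": 0.02, "wz": 0.0, "fingers": 0.0},
  {"dx": -0.002, "dy": 0.0, "dz": -0.14, "wx": 0.0, "wy": 0.027, "wz": 0.0, "fingers": 0.0},
  {"dx": -0.002, "dy": 0.0, "dz": -0.17, "wx": 0.0, "wy": 0.033, "wz": 0.0, "fingers": 0.0},
  {"dx": -0.003, "dy": 0.0, "dz": -0.2, "wx": 0.0, "wy": 0.04, "wz": 0.0, "fingers": 0.0},
  {"dx": -0.003, "dy": 0.0, "dz": -0.23, "wx": 0.0, "wy": 0.046, "wz": 0.0, "fingers": 0.0},
  {"dx": -0.004, "dy": 0.0, "dz": -0.26, "wx": 0.0, "wy": 0.052, "wz": 0.0, "fingers": 0.0},
  {"dx": -0.004, "dy": 0.0, "dz": -0.285, "wx": 0.0, "wy": 0.058, "wz": 0.0, "fingers": 0.0},
  {"dx": -0.005, "dy": 0.0, "dz": -0.3, "wx": 0.0, "wy": 0.06, "wz": 0.0, "fingers": 0.0},
])

```text
time_s: 25.65
ee_pos: [0.6164, -0.0163, 0.2319]
tool_rot: [-1.574, 0.075, 0.011]
force: [0.6, 0.2, -6.5]
opening: 0.183
```

```bash
python3 plan.py 620.4,-347.9,230,-5.9,-3
```

```text
t 25.65 p [ 0.6164 -0.0163  0.2319] rot [[0.998, -0.055, 0.041], [-0.041, -0.003, 0.999], [-0.055, -0.998, -0.005]] q [-0.2   0.55  1.43 -0.01  1.22 -0.15] F [ 0.6  0.2 -6.5] op 0.183
620.4,-347.9,230,-5.9,-3 ->d [ 0.0177  0.0026 -0.3312] w [ 0.008  0.062 -0.002] rows 8
```

Call:
play_rows([
  {"dx": 0.0, "dy": 0.0, "dz": -0.02, "wx": 0.0, "wy": 0.0, "wz": 0.0, "fingers": 0.0},
  {"dx": 0.002, "dy": 0.0, "dz": -0.045, "wx": 0.0, "wy": 0.008, "wz": 0.0, "fingers": 0.0},
  {"dx": 0.004, "dy": 0.0, "dz": -0.075, "wx": 0.0, "wy": 0.014, "wz": 0.0, "fingers": 0.0},
  {"dx": 0.006, "dy": 0.0, "dz": -0.11, "wx": 0.0, "wy": 0.02, "wz": 0.0, "fingers": 0.0},
  {"dx": 0.008, "dy": 0.0, "dz": -0.145, "wx": 0.0, "wy": 0.027, "wz": 0.0, "fingers": 0.0},
  {"dx": 0.01, "dy": 0.0, "dz": -0.18, "wx": 0.003, "wy": 0.034, "wz": 0.0, "fingers": 0.0},
  {"dx": 0.012, "dy": 0.001, "dz": -0.215, "wx": 0.005, "wy": 0.04, "wz": 0.0, "fingers": 0.0},
  {"dx": 0.014, "dy": 0.001, "dz": -0.25, "wx": 0.006, "wy": 0.046, "wz": 0.0, "fingers": 0.0},
  {"dx": 0.015, "dy": 0.002, "dz": -0.28, "wx": 0.007, "wy": 0.053, "wz": 0.0, "fingers": 0.0},
  {"dx": 0.0165, "dy": 0.002, "dz": -0.305, "wx": 0.008, "wy": 0.058, "wz": 0.0, "fingers": 0.0},
  {"dx": 0.0175, "dy": 0.002, "dz": -0.322, "wx": 0.008, "wy": 0.062, "wz": 0.0, "fingers": 0.0},
  {"dx": 0.0177, "dy": 0.0026, "dz": -0.331, "wx": 0.008, "wy": 0.062, "wz": 0.0, "fingers": 0.0},
])

```text
time_s: 26.65
ee_pos: [0.6195, -0.3505, 0.229]
tool_rot: [-1.566, 0.126, -0.04]
force: [-0.3, -0.0, -6.6]
opening: 0.18
```

```bash
python3 - <<'E'
import numpy as np
# TCP waypoints for mouth edge fixed at tank x=20, z=mz
c0,s0=np.cos(np.radians(-5.9)),np.sin(np.radians(-5.9))
for th,mz,mx in((0,95,20),(15,85,20),(25,80,20),(40,78,20)):
    t=np.radians(th); x=mx+122*np.cos(t)-51*np.sin(t); z=mz+122*np.sin(t)+51*np.cos(t)
    print(th,'%.0f,%.0f,%.0f,-5.9,%d'%(479.2+x*c0,-333.3+x*s0,z,th))
E
python3 plan.py 620,-348,147,-5.9,0
python3 - <<'E'
from h import *
im,P,c=snap('side')
cv2.imwrite(f'pics/tank1.png',cv2.resize(im[170:384,110:330],(616,600),interpolation=cv2.INTER_CUBIC))
E
```

```text
0 620,-348,146,-5.9,0
15 603,-346,166,-5.9,15
25 588,-345,178,-5.9,25
40 559,-342,195,-5.9,40
t 26.65 p [ 0.6195 -0.3505  0.229 ] rot [[0.993, -0.055, 0.106], [-0.105, 0.005, 0.994], [-0.055, -0.998, -0.0]] q [-0.66  0.69  1.16 -0.03  1.34 -0.55] F [-0.3 -0.  -6.6] op 0.18
620,-348,147,-5.9,0 ->d [0.0048 0.0819 0.0025] w [ 0.    -0.003 -0.055] rows 2
```

View pics/tank1.png

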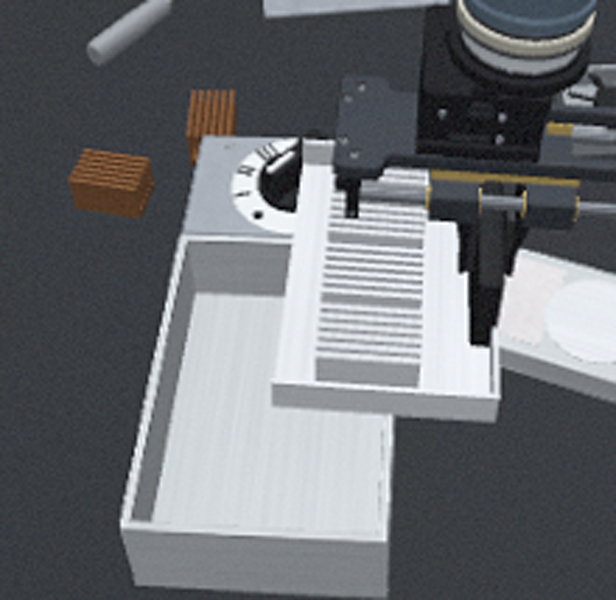

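Tray is over the tank opening with all four sinks in place. Computing the lowering and tipping waypoints from here.

```bash
for w in 620,-348,165,-5.9,0 614,-347,157,-5.9,6 608,-346,162,-5.9,11 603,-346,166,-5.9,15 596,-345,172,-5.9,20 588,-345,179,-5.9,25 578,-344,185,-5.9,30 569,-343,190,-5.9,35 559,-342,196,-5.9,40; do python3 plan.py $w | tail -1; done
```

```text
620,-348,165,-5.9,0 ->d [0.0037 0.0638 0.0033] w [ 0.001 -0.003 -0.055] rows 2
614,-347,157,-5.9,6 ->d [-0.0019  0.0721  0.0036] w [ 0.001 -0.003 -0.16 ] rows 2
608,-346,162,-5.9,11 ->d [-0.0082  0.0674  0.004 ] w [ 0.002 -0.003 -0.247] rows 2
603,-346,166,-5.9,15 ->d [-0.0134  0.0637  0.0034] w [ 0.002 -0.003 -0.317] rows 3
596,-345,172,-5.9,20 ->d [-0.0208  0.0581  0.0037] w [ 0.002 -0.002 -0.404] rows 4
588,-345,179,-5.9,25 ->d [-0.0291  0.0516  0.0028] w [ 0.002 -0.002 -0.491] rows 4
578,-344,185,-5.9,30 ->d [-0.0395  0.0461  0.0028] w [ 0.002 -0.002 -0.579] rows 5
569,-343,190,-5.9,35 ->d [-0.0488  0.0416  0.0028] w [ 0.002 -0.002 -0.666] rows 6
559,-342,196,-5.9,40 ->d [-0.0592  0.0362  0.0027] w [ 0.002 -0.002 -0.753] rows 7
```

Call:
play_rows([
  {"dx": 0.001, "dy": 0.015, "dz": 0.001, "wx": 0.0, "wy": 0.0, "wz": -0.015, "fingers": 0.0},
  {"dx": 0.002, "dy": 0.035, "dz": 0.002, "wx": 0.0, "wy": 0.0, "wz": -0.03, "fingers": 0.0},
  {"dx": 0.003, "dy": 0.052, "dz": 0.003, "wx": 0.001, "wy": -0.003, "wz": -0.055, "fingers": 0.0},
  {"dx": 0.003, "dy": 0.064, "dz": 0.003, "wx": 0.001, "wy": -0.003, "wz": -0.1, "fingers": 0.0},
  {"dx": -0.002, "dy": 0.072, "dz": 0.004, "wx": 0.001, "wy": -0.003, "wz": -0.16, "fingers": 0.0},
  {"dx": -0.005, "dy": 0.07, "dz": 0.004, "wx": 0.001, "wy": -0.003, "wz": -0.2, "fingers": 0.0},
  {"dx": -0.008, "dy": 0.067, "dz": 0.004, "wx": 0.002, "wy": -0.003, "wz": -0.247, "fingers": 0.0},
  {"dx": -0.0134, "dy": 0.0637, "dz": 0.0035, "wx": 0.002, "wy": -0.003, "wz": -0.317, "fingers": 0.0},
  {"dx": -0.017, "dy": 0.061, "dz": 0.0035, "wx": 0.002, "wy": -0.003, "wz": -0.36, "fingers": 0.0},
  {"dx": -0.0208, "dy": 0.058, "dz": 0.0035, "wx": 0.002, "wy": -0.002, "wz": -0.404, "fingers": 0.0},
  {"dx": -0.0208, "dy": 0.058, "dz": 0.0035, "wx": 0.002, "wy": -0.002, "wz": -0.404, "fingers": 0.0},
  {"dx": -0.0208, "dy": 0.058, "dz": 0.0035, "wx": 0.002, "wy": -0.002, "wz": -0.404, "fingers": 0.0},
])

```text
time_s: 27.7
ee_pos: [0.5952, -0.3431, 0.1719]
tool_rot: [-1.567, -0.192, -0.352]
force: [-0.0, -1.3, -6.8]
opening: 0.177
```

```bash
for w in 592,-345,176,-5.9,23 588,-345,179,-5.9,25 578,-344,185,-5.9,30 569,-343,190,-5.9,35 559,-342,196,-5.9,40; do python3 plan.py $w | tail -1; done; python3 plan.py
python3 - <<'E'
from h import *
im,P,c=snap('side')
cv2.imwrite(f'pics/tip1.png',cv2.resize(im[170:384,110:330],(616,600),interpolation=cv2.INTER_CUBIC))
E
```

```text
592,-345,176,-5.9,23 ->d [-0.0015 -0.0048 -0.0022] w [-0.003 -0.    -0.055] rows 1
588,-345,179,-5.9,25 ->d [-0.0042 -0.009  -0.0026] w [-0.003 -0.    -0.09 ] rows 1
578,-344,185,-5.9,30 ->d [-0.0116 -0.0181 -0.0026] w [-0.003 -0.    -0.178] rows 2
569,-343,190,-5.9,35 ->d [-0.0184 -0.0258 -0.0025] w [-0.003 -0.    -0.265] rows 3
559,-342,196,-5.9,40 ->d [-0.0258 -0.0349 -0.0025] w [-0.003 -0.    -0.352] rows 3
t 27.7 p [ 0.5952 -0.3431  0.1719] rot [[0.936, 0.338, 0.102], [-0.097, -0.032, 0.995], [0.339, -0.941, 0.003]] q [-0.78  0.61  1.58  0.33  0.71 -0.9 ] F [-0.  -1.3 -6.8] op 0.177
```

View pics/tip1.png

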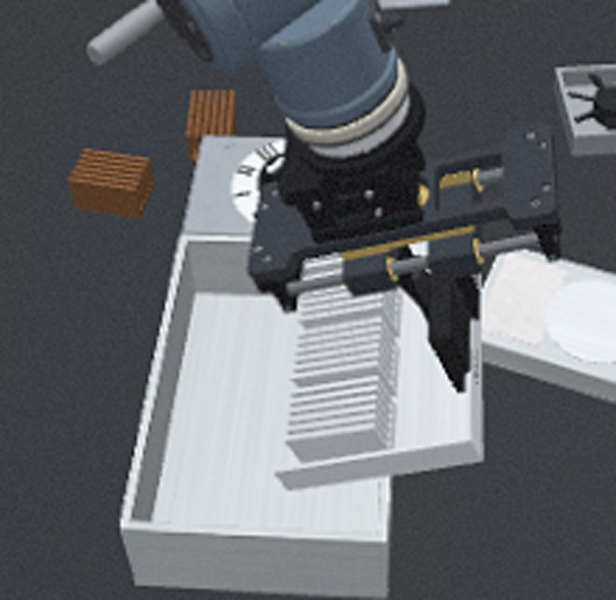

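The tray is tilted and the sinks are creeping towards the mouth, which is well inside the tank. Easing on.

Call:
play_rows([
  {"dx": -0.0015, "dy": -0.005, "dz": -0.002, "wx": -0.003, "wy": 0.0, "wz": -0.055, "fingers": 0.0},
  {"dx": -0.0015, "dy": -0.005, "dz": -0.002, "wx": -0.003, "wy": 0.0, "wz": -0.055, "fingers": 0.0},
  {"dx": -0.0015, "dy": -0.005, "dz": -0.002, "wx": -0.003, "wy": 0.0, "wz": -0.055, "fingers": 0.0},
  {"dx": -0.004, "dy": -0.009, "dz": -0.002, "wx": -0.003, "wy": 0.0, "wz": -0.09, "fingers": 0.0},
  {"dx": -0.004, "dy": -0.009, "dz": -0.002, "wx": -0.003, "wy": 0.0, "wz": -0.09, "fingers": 0.0},
  {"dx": -0.004, "dy": -0.009, "dz": -0.002, "wx": -0.003, "wy": 0.0, "wz": -0.09, "fingers": 0.0},
  {"dx": -0.004, "dy": -0.009, "dz": -0.002, "wx": -0.003, "wy": 0.0, "wz": -0.09, "fingers": 0.0},
  {"dx": -0.004, "dy": -0.009, "dz": -0.002, "wx": -0.003, "wy": 0.0, "wz": -0.09, "fingers": 0.0},
])

```text
time_s: 28.42
ee_pos: [0.59, -0.3456, 0.18]
tool_rot: [-1.567, -0.265, -0.423]
force: [0.5, 0.4, -3.5]
opening: 0.179
```

```bash
for w in 588,-345,179,-5.9,25 578,-344,185,-5.9,30 569,-343,190,-5.9,35 559,-342,196,-5.9,40; do python3 plan.py $w | tail -1; done; python3 plan.py
python3 - <<'E'
from h import *
im,P,c=snap('side')
cv2.imwrite(f'pics/tip2.png',cv2.resize(im[170:384,110:330],(616,600),interpolation=cv2.INTER_CUBIC))
E
```

```text
588,-345,179,-5.9,25 ->d [-0.0023  0.      0.0004] w [0.002 0.001 0.002] rows 1
578,-344,185,-5.9,30 ->d [-0.0088 -0.0097  0.0004] w [ 0.002  0.001 -0.085] rows 1
569,-343,190,-5.9,35 ->d [-0.0149 -0.0181  0.0004] w [ 0.002  0.002 -0.173] rows 2
559,-342,196,-5.9,40 ->d [-0.0214 -0.0278  0.0004] w [ 0.002  0.002 -0.26 ] rows 3
t 28.42 p [ 0.59   -0.3456  0.18  ] rot [[0.901, 0.422, 0.103], [-0.092, -0.046, 0.995], [0.424, -0.906, -0.003]] q [-0.81  0.58  1.64  0.48  0.63 -1.06] F [ 0.5  0.4 -3.5] op 0.179
```

View pics/tip2.png

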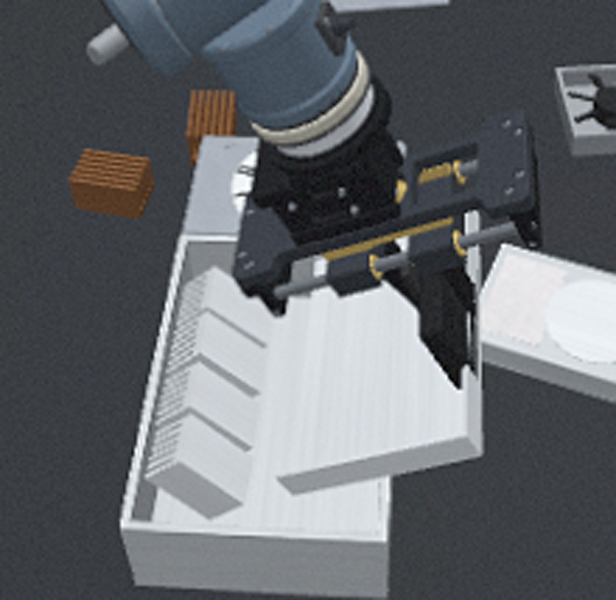

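All four sinks have slid into the tank, lying against its −x wall. Withdrawing the tray.

```bash
for w in 592,-345,230,-5.9,25 600,-345,240,-5.9,12  616,-347,240,-5.9,0; do python3 plan.py $w | tail -1; done
```

```text
592,-345,230,-5.9,25 ->d [ 0.0231 -0.0445  0.0006] w [0.002 0.001 0.002] rows 2
600,-345,240,-5.9,12 ->d [ 0.0346 -0.0502  0.0014] w [0.002 0.001 0.229] rows 2
616,-347,240,-5.9,0 ->d [ 0.0492 -0.0433  0.001 ] w [0.002 0.001 0.438] rows 4
```

Call:
play_rows([
  {"dx": 0.01, "dy": -0.02, "dz": 0.0, "wx": 0.002, "wy": 0.0, "wz": 0.0, "fingers": 0.0},
  {"dx": 0.023, "dy": -0.044, "dz": 0.0, "wx": 0.002, "wy": 0.0, "wz": 0.0, "fingers": 0.0},
  {"dx": 0.03, "dy": -0.048, "dz": 0.001, "wx": 0.002, "wy": 0.0, "wz": 0.1, "fingers": 0.0},
  {"dx": 0.035, "dy": -0.05, "dz": 0.001, "wx": 0.002, "wy": 0.0, "wz": 0.22, "fingers": 0.0},
  {"dx": 0.04, "dy": -0.047, "dz": 0.001, "wx": 0.002, "wy": 0.0, "wz": 0.33, "fingers": 0.0},
  {"dx": 0.049, "dy": -0.043, "dz": 0.001, "wx": 0.002, "wy": 0.0, "wz": 0.438, "fingers": 0.0},
  {"dx": 0.049, "dy": -0.043, "dz": 0.001, "wx": 0.002, "wy": 0.0, "wz": 0.438, "fingers": 0.0},
  {"dx": 0.049, "dy": -0.043, "dz": 0.001, "wx": 0.002, "wy": 0.0, "wz": 0.438, "fingers": 0.0},
])

```text
time_s: 29.13
ee_pos: [0.618, -0.3468, 0.2391]
tool_rot: [-1.571, 0.077, -0.081]
force: [-0.2, -0.4, -2.8]
opening: 0.177
```

```bash
python3 plan.py 608,283,240,-1.5,0
python3 - <<'E'
from h import *
im,P,c=snap('side')
c0,s0=np.cos(np.radians(-5.9)),np.sin(np.radians(-5.9))
q=(P-[.4792,-.3333,.012]); x=q[...,0]*c0+q[...,1]*s0; y=-q[...,0]*s0+q[...,1]*c0; z=q[...,2]
m=(abs(x)<.072)&(abs(y)<.112)&(z>.012)&(z<.12)
for k in range(-12,12,2):
    b=m&(y>k/100)&(y<(k+2)/100)
    if b.sum()>5: print(k,b.sum(),'x %.3f..%.3f zmax %.3f'%(*np.percentile(x[b],[3,97]),np.percentile(z[b],98)))
E
```

```text
t 29.13 p [ 0.618  -0.3468  0.2391] rot [[0.995, 0.002, 0.1], [-0.1, -0.001, 0.995], [0.002, -1.0, -0.001]] q [-0.67  0.65  1.21  0.    1.28 -0.57] F [-0.2 -0.4 -2.8] op 0.177
608,283,240,-1.5,0 ->d [-0.0732 -0.0017  0.6256] w [ 0.001 -0.074  0.002] rows 16
-10 100 x -0.067..-0.016 zmax 0.065
-8 481 x -0.069..-0.015 zmax 0.069
-6 285 x -0.070..-0.014 zmax 0.069
-4 314 x -0.069..-0.014 zmax 0.069
-2 275 x -0.069..-0.013 zmax 0.069
0 265 x -0.070..-0.014 zmax 0.069
2 251 x -0.070..-0.013 zmax 0.069
4 236 x -0.069..-0.013 zmax 0.069
6 228 x -0.070..-0.013 zmax 0.068
8 135 x -0.070..-0.014 zmax 0.068
```

Call:
play_rows([
  {"dx": -0.005, "dy": 0.0, "dz": 0.03, "wx": 0.0, "wy": -0.005, "wz": 0.0, "fingers": 0.0},
  {"dx": -0.008, "dy": 0.0, "dz": 0.065, "wx": 0.0, "wy": -0.01, "wz": 0.0, "fingers": 0.0},
  {"dx": -0.012, "dy": 0.0, "dz": 0.1, "wx": 0.0, "wy": -0.015, "wz": 0.0, "fingers": 0.0},
  {"dx": -0.016, "dy": 0.0, "dz": 0.135, "wx": 0.0, "wy": -0.02, "wz": 0.0, "fingers": 0.0},
  {"dx": -0.02, "dy": 0.0, "dz": 0.17, "wx": 0.0, "wy": -0.025, "wz": 0.0, "fingers": 0.0},
  {"dx": -0.024, "dy": 0.0, "dz": 0.205, "wx": 0.0, "wy": -0.03, "wz": 0.0, "fingers": 0.0},
  {"dx": -0.028, "dy": 0.0, "dz": 0.24, "wx": 0.0, "wy": -0.035, "wz": 0.0, "fingers": 0.0},
  {"dx": -0.032, "dy": 0.0, "dz": 0.275, "wx": 0.0, "wy": -0.04, "wz": 0.0, "fingers": 0.0},
  {"dx": -0.036, "dy": 0.0, "dz": 0.31, "wx": 0.0, "wy": -0.045, "wz": 0.0, "fingers": 0.0},
  {"dx": -0.04, "dy": 0.0, "dz": 0.345, "wx": 0.0, "wy": -0.05, "wz": 0.0, "fingers": 0.0},
  {"dx": -0.044, "dy": 0.0, "dz": 0.38, "wx": 0.0, "wy": -0.055, "wz": 0.0, "fingers": 0.0},
  {"dx": -0.048, "dy": 0.0, "dz": 0.41, "wx": 0.0, "wy": -0.06, "wz": 0.0, "fingers": 0.0},
])

```text
time_s: 30.18
ee_pos: [0.6084, 0.0678, 0.2392]
tool_rot: [-1.57, 0.033, -0.034]
force: [0.5, -0.5, -3.1]
opening: 0.182
```

```bash
python3 plan.py 610,284,180,-1,0 610,284,60,-1,0
```

```text
t 30.18 p [0.6084 0.0678 0.2392] rot [[0.999, 0.001, 0.042], [-0.042, 0.001, 0.999], [0.001, -1.0, 0.001]] q [-0.07  0.52  1.47  0.    1.15 -0.03] F [ 0.5 -0.5 -3.1] op 0.182
610,284,180,-1,0 ->d [-0.0076  0.0594  0.216 ] w [-0.001 -0.025  0.001] rows 6
610,284,60,-1,0 ->d [0.   0.12 0.  ] w [0. 0. 0.] rows 3
```

Call:
play_rows([
  {"dx": -0.001, "dy": 0.015, "dz": 0.035, "wx": 0.0, "wy": -0.005, "wz": 0.0, "fingers": 0.0},
  {"dx": -0.003, "dy": 0.03, "dz": 0.075, "wx": 0.0, "wy": -0.01, "wz": 0.0, "fingers": 0.0},
  {"dx": -0.004, "dy": 0.04, "dz": 0.115, "wx": 0.0, "wy": -0.015, "wz": 0.0, "fingers": 0.0},
  {"dx": -0.006, "dy": 0.05, "dz": 0.155, "wx": 0.0, "wy": -0.02, "wz": 0.0, "fingers": 0.0},
  {"dx": -0.007, "dy": 0.06, "dz": 0.19, "wx": 0.0, "wy": -0.025, "wz": 0.0, "fingers": 0.0},
  {"dx": -0.0076, "dy": 0.06, "dz": 0.21, "wx": 0.0, "wy": -0.025, "wz": 0.0, "fingers": 0.0},
  {"dx": -0.0076, "dy": 0.08, "dz": 0.216, "wx": 0.0, "wy": -0.025, "wz": 0.0, "fingers": 0.0},
  {"dx": -0.0076, "dy": 0.11, "dz": 0.216, "wx": 0.0, "wy": -0.025, "wz": 0.0, "fingers": 0.0},
  {"dx": -0.0076, "dy": 0.14, "dz": 0.216, "wx": 0.0, "wy": -0.025, "wz": 0.0, "fingers": 0.0},
  {"dx": -0.0076, "dy": 0.155, "dz": 0.216, "wx": 0.0, "wy": -0.025, "wz": 0.0, "fingers": 0.0},
  {"dx": -0.0076, "dy": 0.16, "dz": 0.216, "wx": 0.0, "wy": -0.025, "wz": 0.0, "fingers": 0.0},
  {"dx": -0.0076, "dy": 0.16, "dz": 0.216, "wx": 0.0, "wy": -0.025, "wz": 0.0, "fingers": 0.0},
])

```text
time_s: 31.18
ee_pos: [0.6085, 0.2829, 0.0781]
tool_rot: [-1.571, 0.016, -0.012]
force: [0.2, -0.4, -2.5]
opening: 0.177
```

```bash
python3 plan.py 610,284,57,-1,0 610,284,190,-1,0;python3 - <<'E'
from h import *
im,P,c=snap('side')
cv2.imwrite(f'pics/put1.png',cv2.resize(im[60:200,170:330],(685,600),interpolation=cv2.INTER_CUBIC))
E
```

```text
t 31.18 p [0.6085 0.2829 0.0781] rot [[1.0, -0.003, 0.018], [-0.018, 0.0, 1.0], [-0.003, -1.0, 0.0]] q [0.27 0.79 1.42 0.   0.93 0.29] F [ 0.2 -0.4 -2.5] op 0.177
610,284,57,-1,0 ->d [0.0015 0.0211 0.0011] w [-0.    -0.001 -0.003] rows 1
610,284,190,-1,0 ->d [ 0.    -0.133  0.   ] w [0. 0. 0.] rows 4
```

View pics/put1.png

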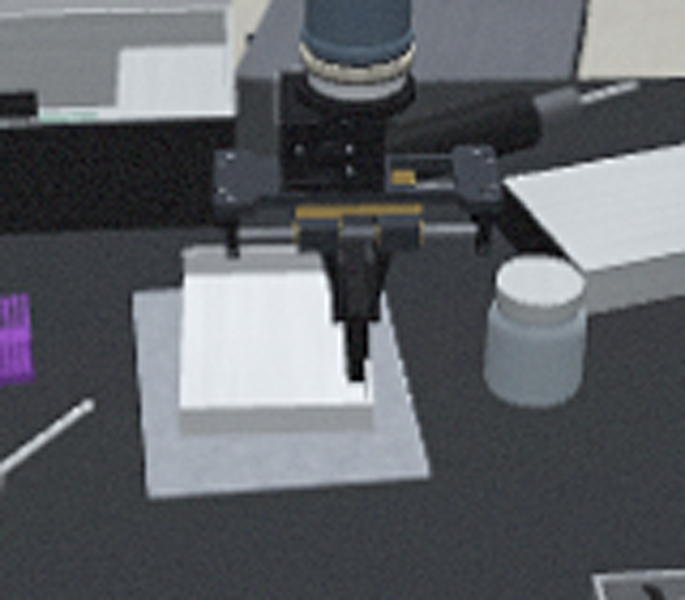

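The empty tray hovers just over its mat (280,350), level. Setting it down and releasing.

Call:
play_rows([
  {"dx": 0.001, "dy": 0.01, "dz": 0.001, "wx": 0.0, "wy": 0.0, "wz": 0.0, "fingers": 0.0},
  {"dx": 0.001, "dy": 0.018, "dz": 0.001, "wx": 0.0, "wy": 0.0, "wz": 0.0, "fingers": 0.0},
  {"dx": 0.001, "dy": 0.022, "dz": 0.001, "wx": 0.0, "wy": 0.0, "wz": 0.0, "fingers": 0.0},
  {"dx": 0.001, "dy": 0.022, "dz": 0.001, "wx": 0.0, "wy": 0.0, "wz": 0.0, "fingers": 0.0},
  {"dx": 0.001, "dy": 0.022, "dz": 0.001, "wx": 0.0, "wy": 0.0, "wz": 0.0, "fingers": 0.0},
  {"dx": 0.001, "dy": 0.022, "dz": 0.001, "wx": 0.0, "wy": 0.0, "wz": 0.0, "fingers": 0.5},
  {"dx": 0.001, "dy": 0.022, "dz": 0.001, "wx": 0.0, "wy": 0.0, "wz": 0.0, "fingers": 0.5},
  {"dx": 0.001, "dy": 0.022, "dz": 0.001, "wx": 0.0, "wy": 0.0, "wz": 0.0, "fingers": 0.5},
  {"dx": 0.001, "dy": 0.022, "dz": 0.001, "wx": 0.0, "wy": 0.0, "wz": 0.0, "fingers": 0.5},
  {"dx": 0.001, "dy": -0.01, "dz": 0.001, "wx": 0.0, "wy": 0.0, "wz": 0.0, "fingers": 0.5},
  {"dx": 0.001, "dy": -0.05, "dz": 0.001, "wx": 0.0, "wy": 0.0, "wz": 0.0, "fingers": 0.5},
  {"dx": 0.001, "dy": -0.09, "dz": 0.001, "wx": 0.0, "wy": 0.0, "wz": 0.0, "fingers": 0.5},
])

```text
time_s: 32.23
ee_pos: [0.61, 0.284, 0.17]
tool_rot: [-1.571, 0.016, -0.013]
force: [0.3, 0.4, 0.5]
opening: 0.489
```

Call:
play_rows([
  {"dx": 0.0, "dy": -0.04, "dz": 0.0, "wx": 0.0, "wy": 0.0, "wz": 0.0, "fingers": 0.5},
  {"dx": -0.01, "dy": -0.05, "dz": -0.04, "wx": 0.0, "wy": 0.0, "wz": 0.0, "fingers": 0.5},
  {"dx": -0.02, "dy": -0.05, "dz": -0.08, "wx": 0.0, "wy": 0.1, "wz": 0.0, "fingers": 0.5},
  {"dx": -0.03, "dy": -0.05, "dz": -0.12, "wx": 0.0, "wy": 0.2, "wz": 0.0, "fingers": 0.5},
  {"dx": -0.04, "dy": -0.05, "dz": -0.16, "wx": 0.0, "wy": 0.3, "wz": 0.0, "fingers": 0.5},
  {"dx": -0.05, "dy": -0.05, "dz": -0.2, "wx": 0.0, "wy": 0.4, "wz": 0.0, "fingers": 0.5},
  {"dx": -0.06, "dy": -0.05, "dz": -0.24, "wx": 0.0, "wy": 0.5, "wz": 0.0, "fingers": 0.5},
  {"dx": -0.07, "dy": -0.05, "dz": -0.28, "wx": 0.0, "wy": 0.6, "wz": 0.0, "fingers": 0.5},
  {"dx": -0.08, "dy": -0.05, "dz": -0.31, "wx": 0.0, "wy": 0.7, "wz": 0.0, "fingers": 0.5},
  {"dx": -0.08, "dy": -0.05, "dz": -0.32, "wx": 0.0, "wy": 0.75, "wz": 0.0, "fingers": 0.5},
])

```text
time_s: 33.07
ee_pos: [0.5225, -0.0382, 0.2206]
tool_rot: [-1.486, 0.609, -0.605]
force: [-0.2, 0.3, -0.6]
opening: 0.502
```

```bash
python3 - <<'E'
from meas2 import *
im,P,c=snap('top')
print('tray'); rect(P,(.46,.65),(.16,.41),(.015,.08)); print('handle'); rect(P,(.55,.65),(.2,.36),(.06,.08))
t=rect(P,(.51,.58),(.22,.34),(.0,.02)); print(np.polyfit(t[:,0],t[:,2],1))
print('bar'); rect(P,(.44,.56),(-.22,-.09),(.106,.13))
im,P,c=snap('side'); print('bar'); rect(P,(.44,.56),(-.22,-.09),(.106,.13))
E
python3 plan.py 498,-154.5,190,-44 498,-154.5,111,-44
```

```text
tray
c 555.8 286.9 size 200 127 ang 89.4 z 0.0303 n 586
handle
c 611.9 286.2 size 102 14 ang 90.1 z 0.067 n 232
c 544.1 280.1 size 120 68 ang 90.2 z 0.0064 n 1061
[0.00587633 0.00323228]
bar
c 493.6 -159.9 size 43 15 ang 44.7 z 0.1145 n 100
bar
c 497.7 -154.3 size 60 19 ang 46.9 z 0.1154 n 205
t 33.17 p [ 0.5244 -0.0367  0.2207] rot [[0.716, -0.001, 0.698], [-0.698, -0.0, 0.716], [-0.0, -1.0, -0.001]] q [-0.28  0.43  1.71 -0.    1.01  0.49] F [-0.8  0.6  0.2] op 0.503
498,-154.5,190,-44 ->d [ 0.0633  0.0308 -0.1027] w [ 0.001 -0.004 -0.   ] rows 3
498,-154.5,111,-44 ->d [0.    0.079 0.   ] w [0. 0. 0.] rows 2
```

Tray is flat on its mat, centre about (555,286). On to the dial.

Call:
play_rows([
  {"dx": 0.0633, "dy": 0.031, "dz": -0.1027, "wx": 0.0, "wy": 0.0, "wz": 0.0, "fingers": 0.6},
  {"dx": 0.0633, "dy": 0.031, "dz": -0.1027, "wx": 0.0, "wy": 0.0, "wz": 0.0, "fingers": 0.6},
  {"dx": 0.0633, "dy": 0.031, "dz": -0.1027, "wx": 0.0, "wy": 0.0, "wz": 0.0, "fingers": 0.6},
  {"dx": 0.0633, "dy": 0.031, "dz": -0.1027, "wx": 0.0, "wy": 0.0, "wz": 0.0, "fingers": 0.6},
  {"dx": 0.0633, "dy": 0.031, "dz": -0.1027, "wx": 0.0, "wy": 0.0, "wz": 0.0, "fingers": 0.6},
  {"dx": 0.0633, "dy": 0.06, "dz": -0.1027, "wx": 0.0, "wy": 0.0, "wz": 0.0, "fingers": 0.6},
  {"dx": 0.0633, "dy": 0.09, "dz": -0.1027, "wx": 0.0, "wy": 0.0, "wz": 0.0, "fingers": 0.6},
  {"dx": 0.0633, "dy": 0.11, "dz": -0.1027, "wx": 0.0, "wy": 0.0, "wz": 0.0, "fingers": 0.6},
  {"dx": 0.0633, "dy": 0.11, "dz": -0.1027, "wx": 0.0, "wy": 0.0, "wz": 0.0, "fingers": 0.6},
  {"dx": 0.0633, "dy": 0.11, "dz": -0.1027, "wx": 0.0, "wy": 0.0, "wz": 0.0, "fingers": 0.6},
])

```text
time_s: 34.0
ee_pos: [0.4986, -0.1522, 0.1106]
tool_rot: [-1.486, 0.602, -0.6]
force: [0.2, -1.4, -0.0]
opening: 0.599
```

```bash
python3 plan.py 498,-154.5,111,-44
```

```text
t 34.0 p [ 0.4986 -0.1522  0.1106] rot [[0.719, -0.001, 0.695], [-0.695, 0.001, 0.719], [-0.001, -1.0, -0.0]] q [-0.51  0.6   1.81 -0.    0.74  0.26] F [ 0.2 -1.4 -0. ] op 0.599
498,-154.5,111,-44 ->d [ 0.0011 -0.0004 -0.002 ] w [ 0.    -0.001 -0.001] rows 1
```

Call:
play_rows([
  {"dx": 0.001, "dy": 0.0, "dz": -0.002, "wx": 0.0, "wy": 0.0, "wz": 0.0, "fingers": 0.6},
  {"dx": 0.001, "dy": 0.0, "dz": -0.002, "wx": 0.0, "wy": 0.0, "wz": 0.0, "fingers": 0.0},
  {"dx": 0.001, "dy": 0.0, "dz": -0.002, "wx": 0.0, "wy": 0.0, "wz": 0.0, "fingers": 0.0},
  {"dx": 0.001, "dy": 0.0, "dz": -0.002, "wx": 0.0, "wy": 0.0, "wz": 0.0, "fingers": 0.0},
  {"dx": 0.001, "dy": 0.0, "dz": -0.002, "wx": 0.0, "wy": 0.0, "wz": 0.0, "fingers": 0.0},
  {"dx": 0.001, "dy": 0.0, "dz": -0.002, "wx": 0.0, "wy": 0.0, "wz": 0.0, "fingers": 0.0},
  {"dx": 0.001, "dy": 0.0, "dz": -0.002, "wx": 0.0, "wy": 0.0, "wz": 0.0, "fingers": 0.0},
  {"dx": 0.001, "dy": 0.0, "dz": -0.002, "wx": 0.0, "wy": 0.0, "wz": 0.0, "fingers": 0.0},
])

```text
time_s: 34.67
ee_pos: [0.4972, -0.154, 0.1106]
tool_rot: [-1.485, 0.604, -0.599]
force: [-0.7, 1.5, 1.6]
opening: 0.18
```

Call:
play_rows([
  {"dx": 0.0, "dy": 0.0, "dz": 0.0, "wx": 0.0, "wy": 0.12, "wz": 0.0, "fingers": 0.0},
  {"dx": 0.0, "dy": 0.0, "dz": 0.0, "wx": 0.0, "wy": 0.24, "wz": 0.0, "fingers": 0.0},
  {"dx": 0.0, "dy": 0.0, "dz": 0.0, "wx": 0.0, "wy": 0.36, "wz": 0.0, "fingers": 0.0},
  {"dx": 0.0, "dy": 0.0, "dz": 0.0, "wx": 0.0, "wy": 0.48, "wz": 0.0, "fingers": 0.0},
  {"dx": 0.0, "dy": 0.0, "dz": 0.0, "wx": 0.0, "wy": 0.6, "wz": 0.0, "fingers": 0.0},
  {"dx": 0.0, "dy": 0.0, "dz": 0.0, "wx": 0.0, "wy": 0.72, "wz": 0.0, "fingers": 0.0},
  {"dx": 0.0, "dy": 0.0, "dz": 0.0, "wx": 0.0, "wy": 0.84, "wz": 0.0, "fingers": 0.0},
  {"dx": 0.0, "dy": 0.0, "dz": 0.0, "wx": 0.0, "wy": 0.96, "wz": 0.0, "fingers": 0.0},
  {"dx": 0.0, "dy": 0.0, "dz": 0.0, "wx": 0.0, "wy": 1.08, "wz": 0.0, "fingers": 0.0},
  {"dx": 0.0, "dy": 0.0, "dz": 0.0, "wx": 0.0, "wy": 1.2, "wz": 0.0, "fingers": 0.0},
  {"dx": 0.0, "dy": 0.0, "dz": 0.0, "wx": 0.0, "wy": 1.22, "wz": 0.0, "fingers": 0.0},
  {"dx": 0.0, "dy": 0.0, "dz": 0.0, "wx": 0.0, "wy": 1.22, "wz": 0.0, "fingers": 0.0},
])

```text
time_s: 35.67
ee_pos: [0.4971, -0.1534, 0.1106]
tool_rot: [-0.983, 1.513, -1.506]
force: [0.3, 2.5, 0.9]
opening: 0.18
```

```bash
python3 plan.py 498,-154.5,111,-112.8
```

```text
t 35.67 p [ 0.4971 -0.1534  0.1106] rot [[-0.405, -0.003, 0.914], [-0.914, 0.003, -0.405], [-0.001, -1.0, -0.004]] q [-0.51  0.6   1.81  0.    0.74  1.47] F [0.3 2.5 0.9] op 0.18
498,-154.5,111,-112.8 ->d [ 0.0006 -0.0004  0.0013] w [ 0.004 -0.019 -0.001] rows 1
```

Release, rise and back off.

Call:
play_rows([
  {"dx": 0.0, "dy": 0.0, "dz": 0.0, "wx": 0.0, "wy": -0.015, "wz": 0.0, "fingers": 0.0},
  {"dx": 0.0, "dy": 0.0, "dz": 0.0, "wx": 0.0, "wy": -0.015, "wz": 0.0, "fingers": 0.6},
  {"dx": 0.0, "dy": 0.0, "dz": 0.0, "wx": 0.0, "wy": -0.015, "wz": 0.0, "fingers": 0.6},
  {"dx": 0.0, "dy": 0.0, "dz": 0.0, "wx": 0.0, "wy": -0.015, "wz": 0.0, "fingers": 0.6},
  {"dx": 0.0, "dy": 0.0, "dz": 0.0, "wx": 0.0, "wy": -0.015, "wz": 0.0, "fingers": 0.6},
  {"dx": 0.0, "dy": -0.04, "dz": 0.0, "wx": 0.0, "wy": -0.015, "wz": 0.0, "fingers": 0.6},
  {"dx": 0.0, "dy": -0.08, "dz": 0.0, "wx": 0.0, "wy": -0.015, "wz": 0.0, "fingers": 0.6},
  {"dx": 0.0, "dy": -0.12, "dz": 0.0, "wx": 0.0, "wy": -0.015, "wz": 0.0, "fingers": 0.6},
])

```text
time_s: 36.33
ee_pos: [0.4968, -0.1536, 0.2309]
tool_rot: [-0.994, 1.505, -1.493]
force: [0.6, -0.2, -0.3]
opening: 0.572
```

Call:
play_rows([
  {"dx": -0.04, "dy": -0.02, "dz": 0.0, "wx": 0.0, "wy": 0.0, "wz": 0.0, "fingers": 0.6},
  {"dx": -0.08, "dy": -0.03, "dz": 0.0, "wx": 0.0, "wy": 0.0, "wz": 0.0, "fingers": 0.6},
  {"dx": -0.12, "dy": -0.03, "dz": 0.0, "wx": 0.0, "wy": 0.0, "wz": 0.0, "fingers": 0.6},
  {"dx": -0.16, "dy": -0.03, "dz": 0.0, "wx": 0.0, "wy": 0.0, "wz": 0.0, "fingers": 0.6},
  {"dx": -0.2, "dy": -0.03, "dz": 0.0, "wx": 0.0, "wy": 0.0, "wz": 0.0, "fingers": 0.6},
  {"dx": -0.24, "dy": -0.03, "dz": 0.0, "wx": 0.0, "wy": 0.0, "wz": 0.0, "fingers": 0.6},
  {"dx": -0.24, "dy": -0.03, "dz": 0.0, "wx": 0.0, "wy": 0.0, "wz": 0.0, "fingers": 0.6},
  {"dx": -0.24, "dy": -0.03, "dz": 0.0, "wx": 0.0, "wy": 0.0, "wz": 0.0, "fingers": 0.6},
])

```text
time_s: 37.0
ee_pos: [0.591, 0.0691, 0.261]
tool_rot: [-0.997, 1.502, -1.491]
force: [-0.0, -0.0, 0.2]
opening: 0.602
```

Run:
```python
from meas2 import *
for n in('top','side'):
    im,P,c=snap(n); print(n,'bar'); rect(P,(.44,.56),(-.22,-.09),(.106,.13)); print('tray'); rect(P,(.46,.65),(.16,.41),(.015,.08))
    print('fan'); rect(P,(.72,.85),(-.08,.05),(.015,.03)); print('driver'); rect(P,(.27,.44),(.07,.26),(.01,.03))
    cv2.imwrite(f'pics/end_{n}.png',cv2.resize(im,(800,600),interpolation=cv2.INTER_CUBIC))
st()
```

```text
top bar
c 499.0 -154.4 size 59 16 ang 156.8 z 0.1142 n 155
tray
c 555.8 287.3 size 200 127 ang 89.4 z 0.0262 n 292
fan
c 786.7 -13.0 size 93 91 ang 1.4 z 0.0224 n 578
driver
c 314.9 111.2 size 54 26 ang 47.3 z 0.0222 n 160
side bar
c 497.3 -154.5 size 60 18 ang 159.1 z 0.1148 n 210
tray
c 555.0 288.7 size 209 128 ang 89.0 z 0.0269 n 511
fan
c 786.3 -11.8 size 98 95 ang 91.8 z 0.0223 n 723
driver
c 363.1 166.5 size 199 25 ang 50.2 z 0.0218 n 339
t 37.1 p [0.5903 0.0666 0.2609] rot [[-0.391, -0.007, 0.92], [-0.92, 0.004, -0.391], [-0.001, -1.0, -0.008]] q [-0.08  0.47  1.49  0.    1.19  1.89] F [-0.1  0.6  0.2] op 0.594
```

View pics/end_top.png

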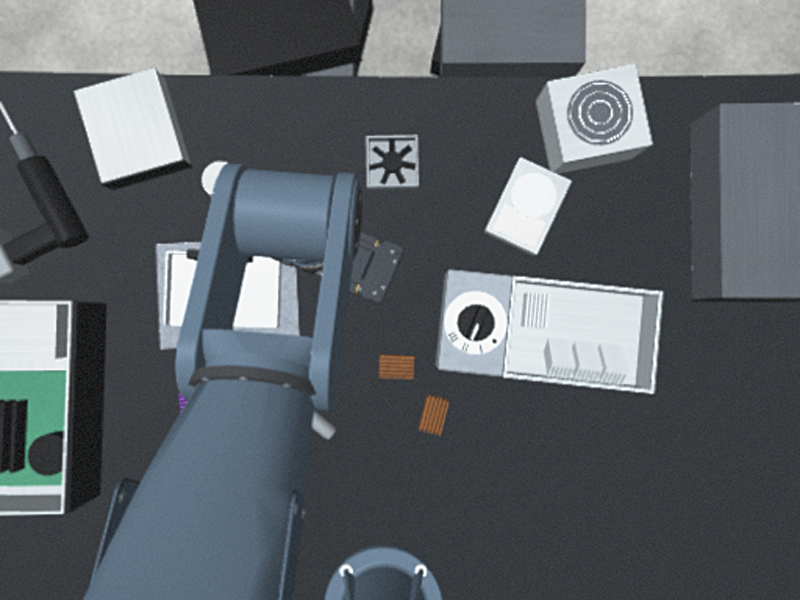

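View pics/end_side.png

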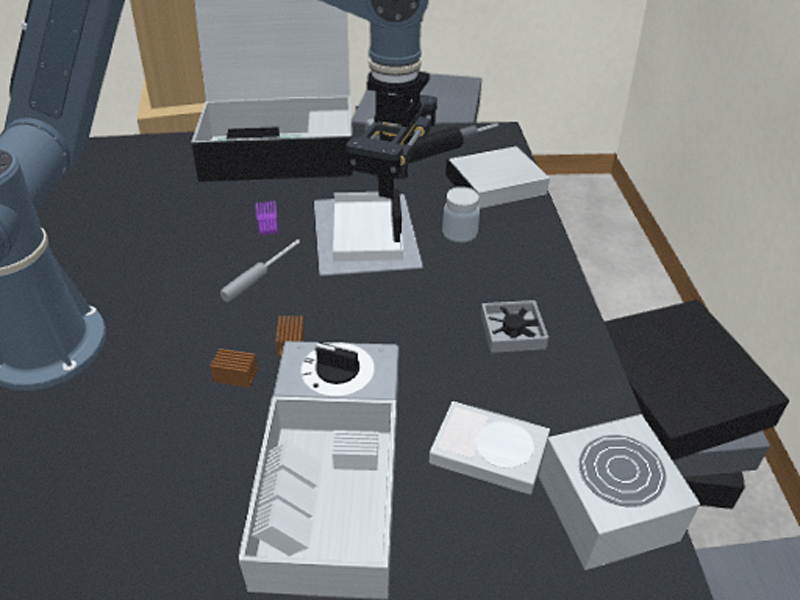

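All four sinks are in the tank: three leaning at (585,360) and one at (535,310), which moved there after an earlier check, probably the announced knock. The tray is flat on its mat, the dial bar is at about 157°, 1.2 rad from the dot, and the gripper is clear. Handing in.

```bash
python3 -c "
from station import env; print(env.sign_off())"
```

```text
the job is handed in; nothing more can be done
None
```

The job is done and handed in at about 37 s of the 210 s allowed; no verdict was reported.

I turned the dial from three bars back to the single dot and laid all four silver heat sinks on the tray. I carried the tray to the washer and tipped it to about 25° so the sinks slid into the tank. I then put the empty tray back on its mat and set the dial to two bars. The brown and purple look-alikes were left alone.

**Last checks:**
- **Dial:** it sits about 1.2 rad from the dot. The top camera gives a bar angle of 157° and the side camera 159°, both within tolerance.
- **Tray:** it is flat, with its centre about 7 mm from my estimate of the mat's centre.
- **Sinks:** all four are inside the tank. Three lean against the wall nearest the robot, with top edges about 4 mm above the rim; I judged their centres, the points that count, to be well below it. The fourth moved within the tank after the tray had left, probably the announced knock.
- **Bystanders:** the fan measured where it started. The jar, screwdriver and drive looked unmoved in the last pictures. The arm partly hid the screwdriver from the top camera, so that camera's last reading of it was unusable.
- **Robot:** it was clear of everything and the force reading was near zero.

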